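Pack the glazing sample drawer and shut it

TASK

Pack the sample drawer: slide every glass sample up out of the slotted rack and set it gently, upright, in a groove of the open drawer (one to a groove, down on the groove's floor), and lay both aluminium profiles flat side by side on the floor of the drawer's open bay. When all of them are in, push the drawer smoothly, without slamming, fully home until it seats at its detent. Never drop the glass or let it tip over, and leave the other things on the bench and on the cabinet where they are.

Things in the scene. Friction and masses are not known exactly. Their poses are not given: they have to be found in the camera images.
- pane_a: sealed double-glazing sample, a green-tinted glass plate with a black edge all round, 80 mm wide (its x), 12 mm thick (its y), 120 mm tall (its z), about 0.22 kg. Origin: centre of its bottom edge. At the start it stands in a groove of the wooden rack, 70 mm of it showing above the ridges. May be absent
- pane_b: sealed double-glazing sample, a green-tinted glass plate with a black edge all round, 80 mm wide (its x), 12 mm thick (its y), 120 mm tall (its z), about 0.22 kg. Origin: centre of its bottom edge. At the start it stands in a groove of the wooden rack, 70 mm of it showing above the ridges. May be absent
- pane_c: sealed double-glazing sample, a green-tinted glass plate with a black edge all round, 80 mm wide (its x), 12 mm thick (its y), 120 mm tall (its z), about 0.22 kg. Origin: centre of its bottom edge. At the start it stands in a groove of the wooden rack, 70 mm of it showing above the ridges. May be absent
- pane_d: sealed double-glazing sample, a green-tinted glass plate with a black edge all round, 80 mm wide (its x), 12 mm thick (its y), 120 mm tall (its z), about 0.22 kg. Origin: centre of its bottom edge. At the start it stands in a groove of the wooden rack, 70 mm of it showing above the ridges. May be absent
- profile_a: aluminium window-profile sample, a hollow bar 100 mm long (its x), 36 mm wide (its y), 32 mm high (its z), about 0.16 kg, lying on the black mat. Origin: centre of its underside. It may get knocked
- profile_b: aluminium window-profile sample, a hollow bar 100 mm long (its x), 36 mm wide (its y), 32 mm high (its z), about 0.16 kg, lying on the black mat. Origin: centre of its underside. It may get knocked
- rack: dark wooden rack, fixed, 110 x 200 x 65 mm high; origin: centre of its underside. Four grooves along its x, 16 mm wide, at its y = -69, -23, 23, 69 mm, floors 15 mm above its underside; ridges 30 mm wide, 50 mm high. Rack and mat stand either side of the cabinet and may swap sides
- mat: black rubber mat, fixed, 250 (x) x 170 (y) x 4 mm thick; origin at the centre of its underside on the bench
- drawer (a joint): wide drawer of the low grey cabinet: 0 = home, seated at its sprung detent; grows as it opens toward the cabinet's -x (the robot), to 0.18 m; starts at 0.155 to 0.18. About 3 N moves it, about 5 N between 12 and 5 mm from home where the sprung catch resists, which then draws it in; a rigid stop at 0; it stays where it is left
- drawer_front (a point): on the outer face of the drawer's front panel: its middle, 30 mm below its top edge; +x points inward (closing), y left, z up. Panel flat, 396 wide, 145 high, 14 mm thick, top edge 150 mm above the bench. A bar handle 140 mm long, centred 17 mm below this point, stands 35 mm out; the panel is bare more than 80 mm either side of the middle
- drawer_grooves (a point): on the drawer: floor centre of its grooved part (left, +y), 16 mm above the bench; x inward (closing), y left. 4 grooves along x, 16 wide, 134 mm long, at y = -69, -23, 23, 69 mm; ridges between 30 mm wide, upright to 50 mm above the floor, then roof-shaped to 65 mm, guiding a pane in. Drawer walls 47 mm above the floor; when shut, 14 mm headroom over panes
- drawer_bay (a point): on the drawer: floor centre of its open bay (right part, -y), 16 mm above the bench; x inward (closing), y left. Inside 134 mm (x) by 164 mm (y), walls 47 mm above the floor, the front panel taller. Room for both profiles lying along x at y = -39 and 39 mm
- cabinet: low grey cabinet, fixed, 200 mm deep (x), 396 mm wide (y), 162 mm high; origin at the centre of its underside on the bench; x inward (away from its front), y left. Carries the drawer, whose front panel seats against its front face, standing 14 mm proud
- mallet: bystander: mallet lying on the bench, 260 mm long
- screwdriver: bystander: screwdriver lying on the bench, 200 mm long
- cleaner: bystander: white bottle of cleaner, 60 mm across, 130 mm tall, on the cabinet's top
- tape: bystander: black tape measure, 66 mm across, 28 mm high
- lifter: bystander: suction lifter, rubber cup 90 mm across with a grey bar handle, 66 mm high
- screwbox: bystander: open cardboard box, 120 x 90 x 50 mm, on the cabinet's top
- spacer_roll: bystander: black roll, 90 mm across, 30 mm high, on the cabinet's top
Not all that is in view belongs to the job. Leave any purple look-alike of the pane_d alone.

How it is judged:
By the outcome, as a careful person would: the job done as asked, in the order asked, and still so for the second after the job is handed in, with the robot touching nothing.
Of pane_a, pane_b, pane_c, pane_d only 2 to 4 are there at a start; the rules pass over those that are not, and their reading is None.
At some moment in a run one of profile_a, profile_b may be knocked a few centimetres aside while the robot is not near it.
It also fails if it takes over 210 s, if anything falls off the work surface, if the arm or the gripper's body presses on something with over 40 N, if the wrist force passes 120 N, or if a joint passes its speed limit or range.

ROBOT

A 6-joint arm with a two-finger parallel gripper is mounted at the origin on the work surface. World frame = base frame: x ahead of the robot, y to its left, z up, the work surface at z = 0. Lengths are in m, angles in rad, forces in N, time in s.
With the tool pointing down it reaches from about 0.35 to 0.975 m from the base axis. Payload 4.9 kg.
Tool frame: the origin (TCP) lies at the very end of the fingers, on their centre line; the grasp point (between the pads) lies 19 mm behind it; z points along the fingers, y is the line along which they close (so a half turn about z gives the same grasp; the last joint's range is limited). The gripper opens to 85 mm and grips with 20 to 120 N. Pads are 22 mm wide; open, the fingers measure 114 mm over their backs; the gripper's body (76 mm by 85 mm) begins 54 mm behind the grasp point. The pads swing forward as they close: fully open they stand 13 mm farther back than shut.
Start: joints at [-1.273, 0.053, 1.613, -0, 1.476, -0.119], TCP at [0.253, -0.571, 0.231] pointing down, gripper open.
Joint ranges: [-3.01, 3.01], [-1.01, 2.22], [0.06, 2.58], [-1.02, 4.17], [0.09, 2.62], [-3.14, 3.14]. Speed limits (rad/s): [2.57, 2.57, 3.14, 3.14, 3.14, 3.14].

INTERFACE

Orientations are given as a unit quaternion [w, x, y, z].
In Python, from plant import manip gives the robot as it stands.
- The arm moves only by the tool send_rows, never from a script. Its argument "increments" is a list of rows, each an object of numbers: "claw": the closure, from -1 (fully open) to 1 (shut); "dx", "dy", "dz": the shift along the tool's x, y, z in units of 0.5 m (1.0 is 0.5 m); "yaw": the turn about the tool's z in units of 1.5 rad (1.0 is 1.5 rad). A call has 1 to 20 rows; each row is the pose to reach, as a shift and turn from the pose commanded when the call began, along the tool's axes at that moment; what a row does not reach only later rows make up. A row lasts 1/8 s, in which the tool goes at most 62.5 mm and 10.7 degrees, less where a joint would pass 70% of its speed; a pose out of reach is approached as far as the arm can. A call with a number of a shift or a turn outside -1 to 1 is refused whole. A call with a gripper value outside its range is refused whole. The fingers move at their own pace and stop on an object; the grip force is fixed at half the most. Time passes only in rows, so rows that repeat a pose let the fingers close. It gives the time, the measured TCP pose, the force, the opening and the grip force at its end, in the units of the state.
- manip.state(): the state, without advancing time (a new reading comes with each control period).
- manip.grab_frame(name): name is "side" or "top" or "wrist"; returns the picture (384x512x3 uint8, red, green, blue); there is no depth.
- manip.camera_params(name): a dict with "camera_matrix" (3x3 intrinsics, pixels), "extrinsics" (4x4, takes a point from world to camera coordinates); the wrist camera has in their place "tool_from_camera" (4x4, takes a point from camera to tool coordinates, whose origin is the TCP and whose axes are the flange's). Camera axes: x right, y down, z forward; pixel columns grow to the right and rows downward; lengths in m; the calibration is good to about 2 mm. A picture is of the moment at which its call begins: read the wrist's pose just before it. camera_params takes no time and is no camera call.
- manip.job_done(): hands the job in; it is judged then, once.
The state is a dict: "time": time; "joint_pos": joint angles; "joint_vel": joint speeds; "joint_efforts": joint torques, N m; "tool_pos": TCP position; "tool_rot": TCP orientation; "contact_force": force on the tool from outside, world axes, zero at the start; "ft_torque": the same for the moment, N m; "gripper_width": opening from 0.0 (shut) to 1.0 (fully open); "grasp_force": force on a finger pad.
Only numpy, scipy, OpenCV 4.12 (cv2) and the standard library are available. Lean on these libraries where they do the work, as an engineer would, in place of code of your own. Each camera call takes 0.05 s, during which the arm holds its last target. There are 200 camera calls.

## Working session

There is one attempt and no reset: what is moved stays moved. The work goes in short steps, Python scripts to look and compute and a tool call to move; the robot and the scene stay as the last step left them, time stands still between calls to the robot, and variables do not carry over. Pictures are saved under pics/ and viewed, at most 17 in all, crops included, and the job is handed in when it is done.

Besides the shell and the picture viewer there is one more tool, called as name(argument=value, ...) on one line, values as JSON. send_rows: Moves the arm, as the interface text tells. Shifts and turns lie within -1 to 1; 1 stands for 0.5 m of shift or 1.5 rad of turn. Its arguments: {"type":"object","properties":{"increments":{"type":"array","items":{"type":"object","properties":{"claw":{"type":"number"},"dx":{"type":"number"},"dy":{"type":"number"},"dz":{"type":"number"},"yaw":{"type":"number"}}}}},"required":["increments"]}

```bash
mkdir -p pics; ls; cat > h.py <<'E'
import numpy as np, cv2
from scipy.spatial.transform import Rotation as R
from plant import manip
def snap(n,f):
    im=manip.grab_frame(n); cv2.imwrite('pics/'+f,im[:,:,::-1]); return im
def pose():
    s=manip.state(); q=s['tool_rot']; T=np.eye(4); T[:3,:3]=R.from_quat([q[1],q[2],q[3],q[0]]).as_matrix(); T[:3,3]=s['tool_pos']; return T
def cam(n,T=None):
    p=manip.camera_params(n); K=np.array(p['camera_matrix'])
    if n=='wrist':
        M=(pose() if T is None else T)@np.array(p['tool_from_camera'])
    else: M=np.linalg.inv(np.array(p['extrinsics']))
    return K,M
def ray(c,u,v,z):
    K,M=c; d=M[:3,:3]@np.linalg.solve(K,[u,v,1]); o=M[:3,3]; return o+d*(z-o[2])/d[2]
def proj(c,P):
    K,M=c; P=np.atleast_2d(P); q=(P-M[:3,3])@M[:3,:3]; q=q@K.T; return q[:,:2]/q[:,2:]
E
python3 - <<'E'
from h import *
np.set_printoptions(precision=4,suppress=True)
print(manip.state())
a=snap('side','s0.png');b=snap('top','t0.png')
for n in('side','top','wrist'):print(n,cam(n))
cv2.imwrite('pics/t0x.png',cv2.resize(b,(800,600),interpolation=cv2.INTER_CUBIC)[:,:,::-1])
print(cam('wrist'),manip.camera_params('wrist'))
E
```

```text
pics
{'time': 0.0, 'joint_pos': array([-1.273 ,  0.0534,  1.6143, -0.    ,  1.476 , -0.119 ]), 'joint_vel': array([ 0.0003, -0.0006,  0.0002,  0.0001, -0.0016,  0.0003]), 'joint_efforts': array([ -0.0005, -39.3676, -37.0181,  -0.0001,   0.0069,  -0.    ]), 'tool_pos': array([ 0.2528, -0.5709,  0.2301]), 'tool_rot': array([-0.001 ,  0.9784,  0.2069, -0.0001]), 'contact_force': array([0.1101, 0.5236, 0.1092]), 'ft_torque': array([ 0.0234,  0.021 , -0.0206]), 'grasp_force': 0.0, 'gripper_width': 0.9997035275686796}
side (array([[479.5701,   0.    , 260.7998],
       [  0.    , 479.5701, 188.3439],
       [  0.    ,   0.    ,   1.    ]]), array([[-0.4647,  0.8451, -0.2642,  0.9596],
       [ 0.8854,  0.4407, -0.1477,  0.1463],
       [-0.0084, -0.3026, -0.9531,  1.5275],
       [ 0.    ,  0.    ,  0.    ,  1.    ]]))
top (array([[431.41  ,   0.    , 252.7034],
       [  0.    , 431.41  , 193.6111],
       [  0.    ,   0.    ,   1.    ]]), array([[-0.0006, -0.9906,  0.137 ,  0.3771],
       [-1.    , -0.0005, -0.0075, -0.0478],
       [ 0.0074, -0.137 , -0.9905,  1.5801],
       [ 0.    ,
[... 279 characters left out ...]
 ,  0.3741],
       [ 0.    ,  0.    ,  0.    ,  1.    ]]))
(array([[274.389 ,   0.    , 261.5344],
       [  0.    , 274.389 , 191.4915],
       [  0.    ,   0.    ,   1.    ]]), array([[ 0.4046, -0.8813, -0.2442,  0.3142],
       [-0.9145, -0.3907, -0.1054, -0.5441],
       [-0.0025,  0.2659, -0.964 ,  0.3741],
       [ 0.    ,  0.    ,  0.    ,  1.    ]])) {'camera_matrix': array([[274.389 ,   0.    , 261.5344],
       [  0.    , 274.389 , 191.4915],
       [  0.    ,   0.    ,   1.    ]]), 'tool_from_camera': array([[-0.0002, -0.9639, -0.2662,  0.067 ],
       [ 1.    ,  0.    , -0.0008,  0.    ],
       [ 0.0007, -0.2662,  0.9639, -0.1439],
       [ 0.    ,  0.    ,  0.    ,  1.    ]])}
```

View pics/t0x.png

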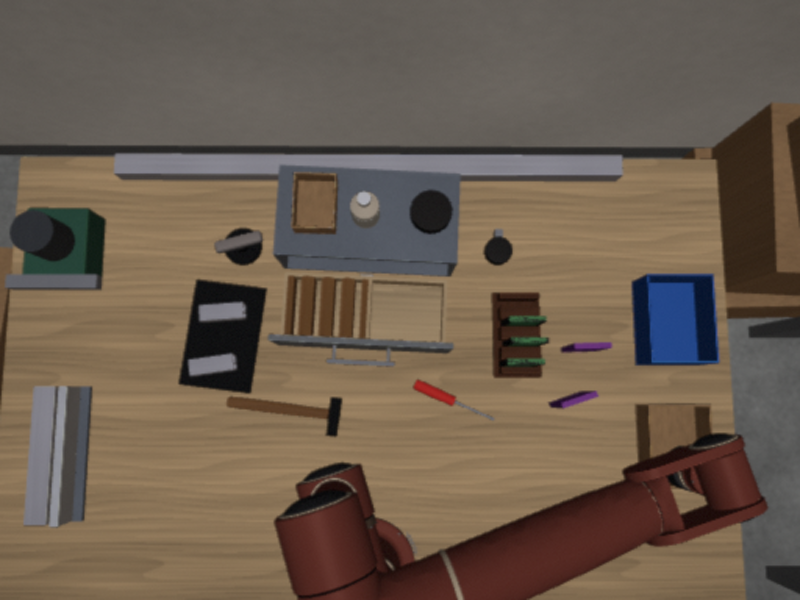

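View pics/s0.png

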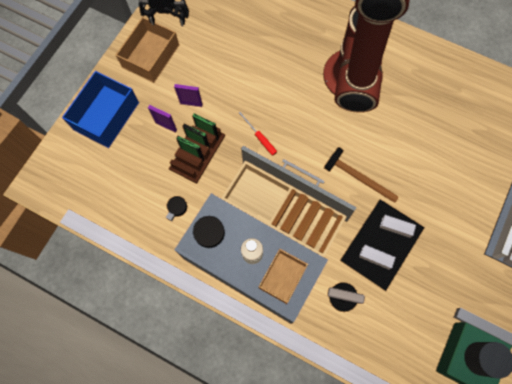

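The top view (800x600) shows the rack at (517,335) with three green panes at (524,320), (525,341) and (523,363). The purple look-alikes are at (587,347) and (573,399), so I reject those. The silver profiles lie on the mat at (222,311) and (212,364), and the large grey channel at (58,455) isn't part of the job. The drawer is open, with its grooves at (327,308) and bay at (407,312). The side view agrees.

```bash
python3 - <<'E'
from h import *
np.set_printoptions(precision=3,suppress=True)
c=cam('top'); k=.64
def p(u,v,z): return ray(c,(u+.5)*k-.5,(v+.5)*k-.5,z)[:2]
print('rack',[p(*q,.065) for q in((496,293),(540,293),(541,377),(495,377))])
print('panetops',[p(*q,.135) for q in((524,320),(525,341),(523,363))])
print('cab top',[p(*q,.162) for q in((281,167),(460,173),(450,262),(285,255))])
print('panel top',[p(*q,.15) for q in((270,340),(452,347))])
print('prof',[p(*q,.036) for q in((222,311),(212,364))])
print('driver',p(490,418,0),p(415,383,0),'purple',p(587,347,.1),p(573,399,.1),'mallet',p(335,415,.03))
T=pose();print(T)
E
```

```text
rack [array([ 0.609, -0.289]), array([ 0.609, -0.389]), array([ 0.419, -0.386]), array([ 0.419, -0.283])]
panetops [array([ 0.54 , -0.337]), array([ 0.494, -0.338]), array([ 0.447, -0.332])]
cab top [array([0.872, 0.19 ]), array([ 0.859, -0.2  ]), array([ 0.662, -0.176]), array([0.676, 0.177])]
panel top [array([0.495, 0.207]), array([ 0.48 , -0.179])]
prof [array([0.571, 0.339]), array([0.45 , 0.358])]
driver [ 0.327 -0.279] [ 0.407 -0.106] purple [ 0.484 -0.481] [ 0.37  -0.446] mallet [0.335 0.077]
[[ 0.914  0.405 -0.001  0.253]
 [ 0.405 -0.914  0.002 -0.571]
 [ 0.    -0.002 -1.     0.23 ]
 [ 0.     0.     0.     1.   ]]
```

send_rows(increments=[{"dz": -0.12,"claw": 0.3},{"dz": -0.26,"claw": 0.3},{"dx": 0.1,"dy": -0.03,"dz": -0.26,"yaw": -0.1,"claw": 0.3},{"dx": 0.2,"dy": -0.06,"dz": -0.26,"yaw": -0.22,"claw": 0.3},{"dx": 0.3,"dy": -0.09,"dz": -0.26,"yaw": -0.34,"claw": 0.3},{"dx": 0.4,"dy": -0.12,"dz": -0.26,"yaw": -0.46,"claw": 0.3},{"dx": 0.5,"dy": -0.15,"dz": -0.26,"yaw": -0.58,"claw": 0.3},{"dx": 0.6,"dy": -0.18,"dz": -0.26,"yaw": -0.7,"claw": 0.3},{"dx": 0.675,"dy": -0.206,"dz": -0.26,"yaw": -0.768,"claw": 0.3},{"dx": 0.675,"dy": -0.206,"dz": -0.26,"yaw": -0.768,"claw": 0.3},{"dx": 0.675,"dy": -0.206,"dz": -0.26,"yaw": -0.768,"claw": 0.3},{"dx": 0.675,"dy": -0.206,"dz": -0.26,"yaw": -0.768,"claw": 0.3}])

```text
invalid input
```

```bash
python3 - <<'E'
from h import *
np.set_printoptions(precision=4,suppress=True)
T=pose();s=manip.state();print(T,s['gripper_width'],s['time'],s['joint_pos'],s['contact_force'])
np.save('Tw1.npy',T);snap('wrist','w1.png')
E
```

```text
[[ 0.9144  0.4048 -0.0005  0.2529]
 [ 0.4048 -0.9144  0.0017 -0.571 ]
 [ 0.0002 -0.0018 -1.      0.2302]
 [ 0.      0.      0.      1.    ]] 1.0038104892824116 0.1 [-1.273   0.0533  1.6142  0.      1.476  -0.119 ] [0.4991 0.0809 0.0799]
```

View pics/w1.png

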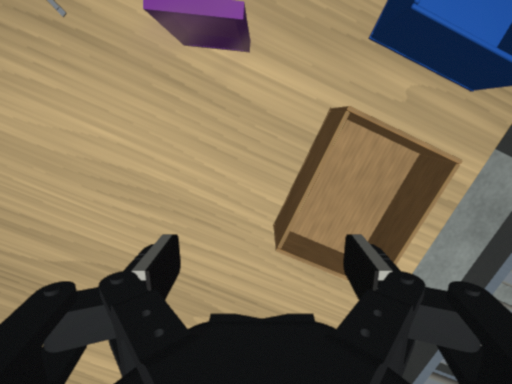

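The call was refused and the arm hasn't moved. The wrist picture still shows the start area, with the wooden bin at (370,190). Every row probably needs all five keys.

send_rows(increments=[{"dx": 0,"dy": 0,"dz": -0.12,"yaw": 0,"claw": 0.3},{"dx": 0,"dy": 0,"dz": -0.24,"yaw": 0,"claw": 0.3},{"dx": 0.1,"dy": -0.03,"dz": -0.26,"yaw": -0.1,"claw": 0.3},{"dx": 0.2,"dy": -0.06,"dz": -0.26,"yaw": -0.22,"claw": 0.3},{"dx": 0.3,"dy": -0.09,"dz": -0.26,"yaw": -0.34,"claw": 0.3},{"dx": 0.4,"dy": -0.12,"dz": -0.26,"yaw": -0.46,"claw": 0.3},{"dx": 0.5,"dy": -0.15,"dz": -0.26,"yaw": -0.58,"claw": 0.3},{"dx": 0.6,"dy": -0.18,"dz": -0.26,"yaw": -0.7,"claw": 0.3},{"dx": 0.675,"dy": -0.206,"dz": -0.26,"yaw": -0.768,"claw": 0.3},{"dx": 0.675,"dy": -0.206,"dz": -0.26,"yaw": -0.768,"claw": 0.3},{"dx": 0.675,"dy": -0.206,"dz": -0.26,"yaw": -0.768,"claw": 0.3},{"dx": 0.675,"dy": -0.206,"dz": -0.26,"yaw": -0.768,"claw": 0.3}])

```text
time: 1.65
tool_pos: [0.5191, -0.3415, 0.3612]
tool_rot: [-0.0, 0.709, 0.706, -0.0]
contact_force: [-0.2, -0.1, 0.2]
gripper_width: 0.356
grasp_force: 0.0
```

```bash
python3 - <<'E'
from h import *
np.set_printoptions(precision=4,suppress=True)
T=pose();s=manip.state();print(T,s['gripper_width'],s['time'],s['joint_pos'],s['contact_force'])
np.save('Tw1.npy',T);snap('wrist','w2.png')
E
```

```text
[[ 0.004   1.     -0.0003  0.5191]
 [ 1.     -0.004  -0.0001 -0.3415]
 [-0.0001 -0.0003 -1.      0.3612]
 [ 0.      0.      0.      1.    ]] 0.3563538631081594 1.65 [-0.7015  0.0003  1.4533 -0.0003  1.6883 -0.6975] [-0.2069 -0.0986  0.2073]
```

View pics/w2.png

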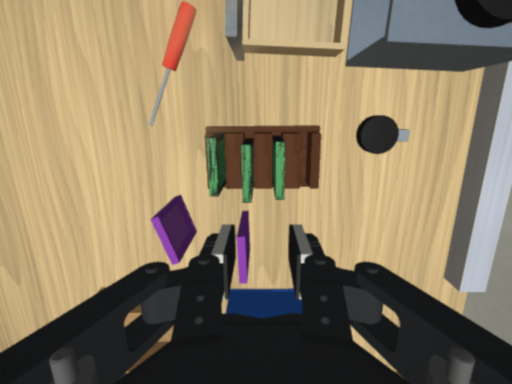

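The wrist view shows three green panes in the rack grooves, with tops near (215,165), (247,172) and (279,169). The fourth groove, at (308,160), is empty. The purple plates at (175,228) and (243,245) stand outside the rack.

```bash
python3 - <<'E'
from h import *
np.set_printoptions(precision=4,suppress=True)
T=np.load('Tw1.npy');c=cam('wrist',T)
im=cv2.imread('pics/w2.png')
cv2.imwrite('pics/w2c.png',cv2.resize(im[110:215,190:335],None,fx=5.5,fy=5.5,interpolation=cv2.INTER_CUBIC))
h=cv2.cvtColor(im,cv2.COLOR_BGR2HSV)
m=cv2.inRange(h,(40,60,20),(90,255,255))
n,l,st,ce=cv2.connectedComponentsWithStats(m)
for i in range(1,n):
    if st[i,4]>60: print(st[i],ce[i],ray(c,*ce[i],.135))
P=[(206,128),(319,128),(319,187),(207,187)]
print([ray(c,*q,.065)[:2] for q in P])
E
```

```text
[206 137  19  59 852] [215.4754 164.1808] [ 0.4559 -0.3375  0.135 ]
[273 140  12  59 657] [278.5845 168.0213] [ 0.5419 -0.3431  0.135 ]
[241 143  12  59 616] [246.7256 170.5666] [ 0.4983 -0.3465  0.135 ]
[array([ 0.4319, -0.2922]), array([ 0.6086, -0.2929]), array([ 0.6135, -0.3882]), array([ 0.428 , -0.3875])]
```

View pics/w2c.png

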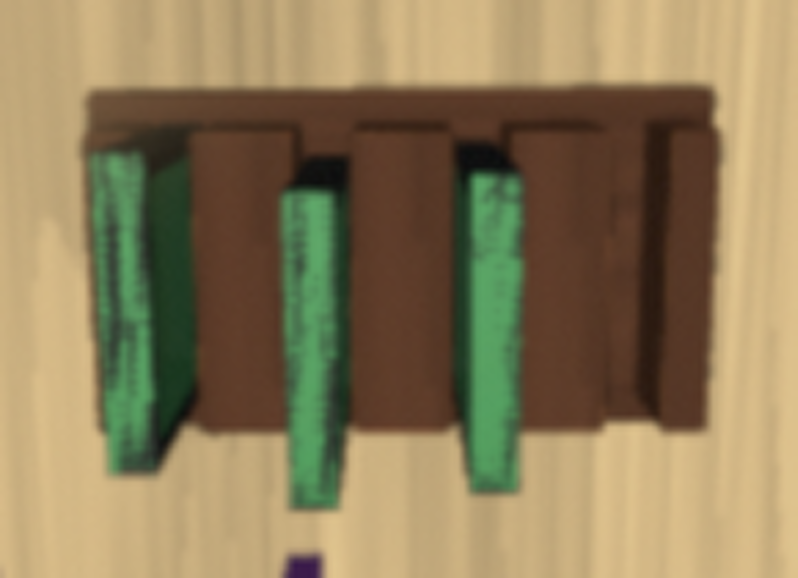

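```bash
python3 - <<'E'
from h import *
np.set_printoptions(precision=4,suppress=True)
c=cam('wrist',np.load('Tw1.npy'))
f=lambda u,v,z:ray(c,190+(u+.5)/5.5-.5,110+(v+.5)/5.5-.5,z)[:2]
for t,b in [((116,152),(133,472)),((310,189),(314,508)),((496,172),(495,490))]:
    A=f(*t,.135);B=f(*b,.135);print((A+B)/2,A-B,np.linalg.norm(A-B),np.degrees(np.arctan2(*(A-B))))
for q in((190,128),(297,128),(355,128),(449,128),(505,128),(603,128),(200,430),(350,430),(457,430),(607,430)):print(q,f(*q,.065))
E
```

```text
[ 0.4513 -0.3415] [-0.0001  0.0804] 0.08039923088655059 -0.035638377145332134
[ 0.4977 -0.351 ] [0.0005 0.0812] 0.08119205000506582 0.3775662963988441
[ 0.5435 -0.3467] [-0.0008  0.0804] 0.08043239373492948 -0.5890106406437163
(190, 128) [ 0.46   -0.2998]
(297, 128) [ 0.4905 -0.2999]
(355, 128) [ 0.5071 -0.3   ]
(449, 128) [ 0.534  -0.3001]
(505, 128) [ 0.55   -0.3001]
(603, 128) [ 0.578  -0.3003]
(200, 430) [ 0.4594 -0.3889]
(350, 430) [ 0.5046 -0.3891]
(457, 430) [ 0.5368 -0.3892]
(607, 430) [ 0.582  -0.3894]
```

send_rows(increments=[{"dx": 0.1,"dy": 0.02,"dz": 0,"yaw": 0.11,"claw": 0.3},{"dx": 0.2,"dy": 0.04,"dz": 0.02,"yaw": 0.23,"claw": 0.3},{"dx": 0.3,"dy": 0.06,"dz": 0.04,"yaw": 0.35,"claw": 0.3},{"dx": 0.4,"dy": 0.08,"dz": 0.06,"yaw": 0.47,"claw": 0.3},{"dx": 0.5,"dy": 0.1,"dz": 0.08,"yaw": 0.59,"claw": 0.3},{"dx": 0.6,"dy": 0.12,"dz": 0.1,"yaw": 0.71,"claw": 0.3},{"dx": 0.69,"dy": 0.132,"dz": 0.12,"yaw": 0.83,"claw": 0.3},{"dx": 0.723,"dy": 0.132,"dz": 0.12,"yaw": 0.94,"claw": 0.3},{"dx": 0.723,"dy": 0.132,"dz": 0.12,"yaw": 1.0,"claw": 0.3},{"dx": 0.723,"dy": 0.132,"dz": 0.12,"yaw": 1.0,"claw": 0.3},{"dx": 0.723,"dy": 0.132,"dz": 0.12,"yaw": 1.0,"claw": 0.3}])

```text
time: 3.08
tool_pos: [0.5867, 0.0199, 0.3014]
tool_rot: [0.0, 0.999, 0.034, 0.0]
contact_force: [0.0, -0.5, 0.2]
gripper_width: 0.348
grasp_force: 0.0
```

```bash
python3 - <<'E'
from h import *
np.set_printoptions(precision=4,suppress=True)
T=pose();s=manip.state();print(T,s['time'],s['joint_pos'])
np.save('Tw3.npy',T);im=snap('wrist','w3.png')
cv2.imwrite('pics/w3c.png',cv2.resize(im[60:300,90:410],None,fx=2.5,fy=2.5,interpolation=cv2.INTER_CUBIC)[:,:,::-1])
E
```

```text
[[ 0.9976  0.0687  0.0002  0.5867]
 [ 0.0687 -0.9976 -0.0001  0.0199]
 [ 0.0002  0.0001 -1.      0.3014]
 [ 0.      0.      0.      1.    ]] 3.075 [-0.0927 -0.0695  1.6186 -0.      1.5923  1.4093]
```

View pics/w3c.png

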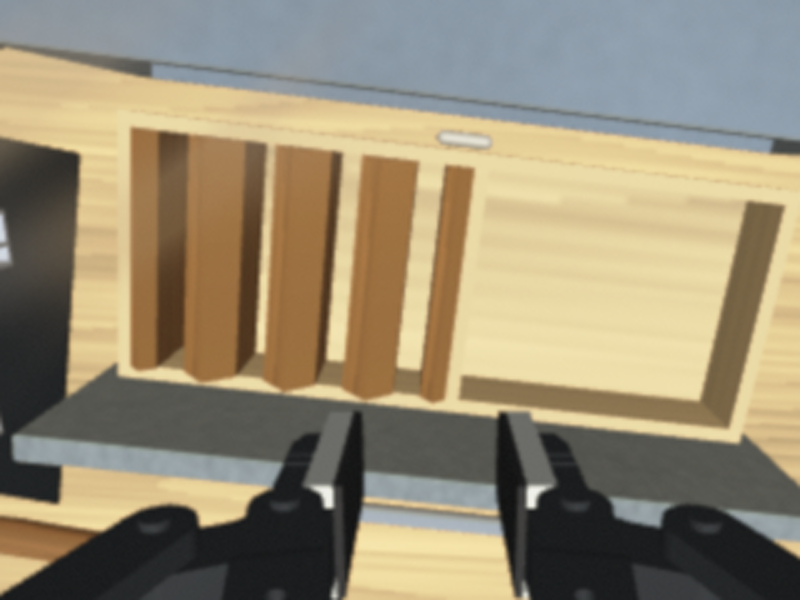

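```bash
python3 - <<'E'
from h import *
np.set_printoptions(precision=4,suppress=True)
c=cam('wrist',np.load('Tw3.npy'))
f=lambda u,v,z:ray(c,90+(u+.5)/2.5-.5,60+(v+.5)/2.5-.5,z)[:2]
for n,q,z in [('LR out',(121,112),.063),('LF out',(118,376),.063),('LRin',(132,128),.063),('LFin',(130,371),.063),('RRin',(783,204),.063),('RFin',(736,430),.063),('RF out',(742,440),.063),('divR rear',(486,170),.063),('divR front',(461,402),.063),
 ('divL rear',(475,168),.063),('divL front',(446,403),.063),
 ('peak1f',(205,382),.081),('peak2f',(288,391),.081),('peak3f',(365,400),.081),('peak4f',(432,402),.081),
 ('fl r2',(268,145),.016),('fl l3',(275,145),.066),('r2R',(267,143),.066),('r3R',(341,152),.066),('r4R',(418,161),.066),('r4L',(362,155),.066),('r5L',(445,165),.066),('r2L',(190,135),.066),('r1R',(158,130),.066),
 ('panel in L',(118,366),.15),('panelTop rear L',(15,436),.15),('panelTop frontL',(15,460),.15)]:
  print(n,f(*q,z))
im=cv2.imread('pics/w3.png')
e=cv2.resize(im[100:230,130:290],None,fx=5,fy=4.6,interpolation=cv2.INTER_CUBIC)
e=cv2.convertScaleAbs(e,alpha=1.5,beta=-60);cv2.imwrite('pics/w3d.png',e)
E
```

```text
LR out [0.6566 0.1894]
LF out [0.5072 0.1987]
LRin [0.6488 0.1839]
LFin [0.5108 0.1915]
RRin [ 0.633  -0.1717]
RFin [ 0.4981 -0.171 ]
RF out [ 0.4919 -0.1759]
divR rear [ 0.6399 -0.007 ]
divR front [ 0.5047 -0.0043]
divL rear [ 0.6406 -0.0009]
divL front [0.5035 0.0046]
peak1f [0.5138 0.1418]
peak2f [0.5116 0.0951]
peak3f [0.5092 0.0515]
peak4f [0.5106 0.0135]
fl r2 [0.6439 0.1219]
fl l3 [0.6453 0.1069]
r2R [0.646  0.1111]
r3R [0.6441 0.0716]
r4R [0.6422 0.0301]
r4L [0.6433 0.0603]
r5L [0.6411 0.0155]
r2L [0.6473 0.152 ]
r1R [0.6487 0.1689]
panel in L [0.5453 0.1588]
panelTop rear L [0.5074 0.2086]
panelTop frontL [0.495  0.2097]
```

View pics/w3d.png

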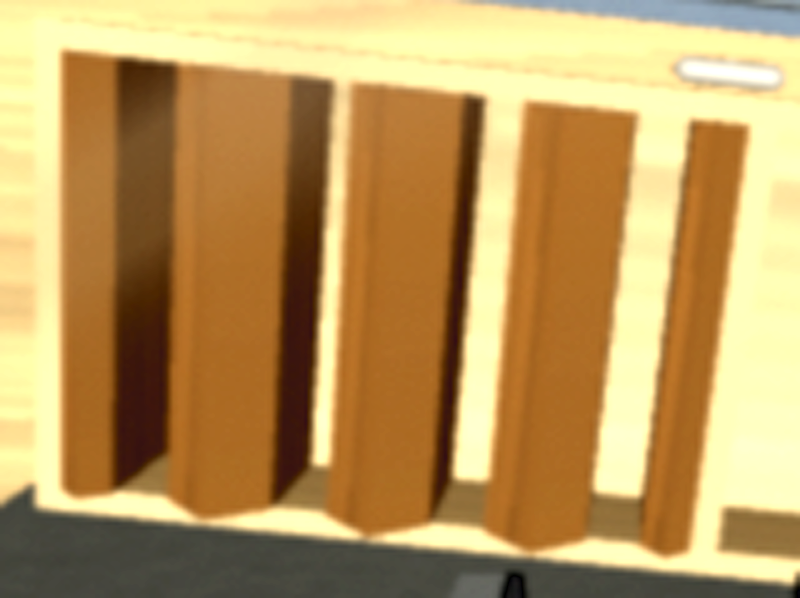

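```bash
python3 - <<'E'
from h import *
np.set_printoptions(precision=4,suppress=True)
c=cam('wrist',np.load('Tw3.npy'))
f=lambda u,v,z:ray(c,130+(u+.5)/5-.5,100+(v+.5)/4.6-.5,z)[:2]
E=[('1R',(118,60),(115,490)),('2L',(178,65),(168,497)),('2R',(291,76),(275,505)),('3L',(352,83),(328,512)),('3R',(463,95),(433,522)),('4L',(524,102),(487,530)),('4R',(636,112),(588,545)),('5L',(692,122),(643,548))]
for z in(.066,):
  L=[]
  for n,a,b in E:
    A=f(*a,z);B=f(*b,z);t=np.array(A-B);print(n,A,B,np.degrees(np.arctan2(t[1],t[0])));L.append((A,B))
  for i in range(0,8,2): print('groove mid rear/front',(L[i][0]+L[i+1][0])/2,(L[i][1]+L[i+1][1])/2, 'width',L[i][0][1]-L[i+1][0][1])
for p in((205,518),(368,537),(530,552)):print(f(*p,.081))
print('wall in rear',[f(*p,.063) for p in((65,50),(750,122))])
E
```

```text
1R [0.6475 0.1686] [0.516  0.1742] -2.449811010064472
2L [0.6472 0.1527] [0.5147 0.1589] -2.665495287800871
2R [0.6462 0.1227] [0.5142 0.1277] -2.1854422135706604
3L [0.6454 0.1065] [0.5129 0.1123] -2.518207026311033
3R [0.644  0.0768] [0.5116 0.0815] -2.061306070623992
4L [0.6432 0.0604] [0.51   0.0656] -2.2557562314198525
4R [0.6424 0.0303] [0.507  0.0358] -2.32433918464432
5L [0.6406 0.0151] [0.507  0.0195] -1.9196545554530637
groove mid rear/front [0.6474 0.1606] [0.5154 0.1665] width 0.015880967774879462
groove mid rear/front [0.6458 0.1146] [0.5135 0.12  ] width 0.01624848330793051
groove mid rear/front [0.6436 0.0686] [0.5108 0.0736] width 0.016374997716881556
groove mid rear/front [0.6415 0.0227] [0.507  0.0276] width 0.015218650575412605
[0.5141 0.1433]
[0.5111 0.0975]
[0.5093 0.0516]
wall in rear [array([0.6493, 0.1838]), array([ 0.6416, -0.0007])]
```

The grooves check out: 16 mm wide at 46 mm pitch, drawer yaw about -2.3°. The floor centres are g1 (.581,.164), g2 (.580,.117), g3 (.577,.071) and g4 (.574,.025). I'm picking the pane at (0.5435,-0.3467) first.

send_rows(increments=[{"dx": -0.01,"dy": 0.06,"dz": 0.02,"yaw": -0.1,"claw": 0.3},{"dx": -0.02,"dy": 0.15,"dz": 0.04,"yaw": -0.22,"claw": 0.3},{"dx": -0.04,"dy": 0.25,"dz": 0.06,"yaw": -0.34,"claw": 0.3},{"dx": -0.06,"dy": 0.35,"dz": 0.08,"yaw": -0.46,"claw": 0.3},{"dx": -0.08,"dy": 0.45,"dz": 0.08,"yaw": -0.58,"claw": 0.3},{"dx": -0.1,"dy": 0.55,"dz": 0.08,"yaw": -0.7,"claw": 0.3},{"dx": -0.12,"dy": 0.65,"dz": 0.08,"yaw": -0.82,"claw": 0.3},{"dx": -0.137,"dy": 0.7255,"dz": 0.08,"yaw": -0.94,"claw": 0.3},{"dx": -0.137,"dy": 0.7255,"dz": 0.08,"yaw": -1.0,"claw": 0.3},{"dx": -0.137,"dy": 0.7255,"dz": 0.12,"yaw": -1.0,"claw": 0.3},{"dx": -0.137,"dy": 0.7255,"dz": 0.18,"yaw": -1.0,"claw": 0.3},{"dx": -0.137,"dy": 0.7255,"dz": 0.24,"yaw": -1.0,"claw": 0.3},{"dx": -0.137,"dy": 0.7255,"dz": 0.28,"yaw": -1.0,"claw": 0.3},{"dx": -0.137,"dy": 0.7255,"dz": 0.28,"yaw": -1.0,"claw": 0.3}])

```text
time: 4.88
tool_pos: [0.5421, -0.3446, 0.1583]
tool_rot: [-0.002, 0.708, 0.706, -0.0]
contact_force: [0.1, -0.6, 1.6]
gripper_width: 0.352
grasp_force: 0.0
```

```bash
cat >> h.py <<'E'
def go(x,y,z,ang):
    T=pose(); d=T[:3,:3].T@(np.array([x,y,z])-T[:3,3]); a=np.degrees(np.arctan2(T[1,0],T[0,0]))
    s=manip.state();print('t',round(s['time'],2),'at',np.round(T[:3,3],4),'ang',round(a,2),'w',round(s['gripper_width'],3),'F',np.round(s['contact_force'],1),'grip',round(s['grasp_force'],1))
    print('units dx dy dz',np.round(d/.5,4),'yaw',round(np.radians(-(ang-a))/1.5,4))
E
python3 -c "
from h import *
go(.5435,-.3467,.092,90)"
```

```text
t 4.88 at [ 0.5421 -0.3446  0.1583] ang 89.88 w 0.352 F [ 0.1 -0.6  1.6] grip 0.0
units dx dy dz [-0.0046  0.0034  0.1325] yaw -0.0014
```

send_rows(increments=[{"dx": -0.005,"dy": 0.003,"dz": 0.04,"yaw": 0,"claw": 0.3},{"dx": -0.005,"dy": 0.003,"dz": 0.08,"yaw": 0,"claw": 0.3},{"dx": -0.005,"dy": 0.003,"dz": 0.115,"yaw": 0,"claw": 0.3},{"dx": -0.005,"dy": 0.003,"dz": 0.13,"yaw": 0,"claw": 0.3},{"dx": -0.005,"dy": 0.003,"dz": 0.13,"yaw": 0,"claw": 0.3},{"dx": -0.005,"dy": 0.003,"dz": 0.13,"yaw": 0,"claw": 0.5},{"dx": -0.005,"dy": 0.003,"dz": 0.13,"yaw": 0,"claw": 0.7},{"dx": -0.005,"dy": 0.003,"dz": 0.13,"yaw": 0,"claw": 1},{"dx": -0.005,"dy": 0.003,"dz": 0.13,"yaw": 0,"claw": 1},{"dx": -0.005,"dy": 0.003,"dz": 0.13,"yaw": 0,"claw": 1},{"dx": -0.005,"dy": 0.003,"dz": 0.13,"yaw": 0,"claw": 1}])

```text
time: 6.25
tool_pos: [0.545, -0.3489, 0.0974]
tool_rot: [0.001, 0.708, 0.706, -0.0]
contact_force: [-2.1, 0.8, 5.4]
gripper_width: 0.135
grasp_force: 59.5
```

```bash
python3 -c "
from h import *
go(.57695,.0711,.28,-2.3)
im=snap('wrist','w4.png')"
```

```text
t 6.25 at [ 0.545  -0.3489  0.0974] ang 89.88 w 0.135 F [-2.1  0.8  5.4] grip 59.5
units dx dy dz [ 0.8397  0.0624 -0.366 ] yaw 1.0726
```

View pics/w4.png

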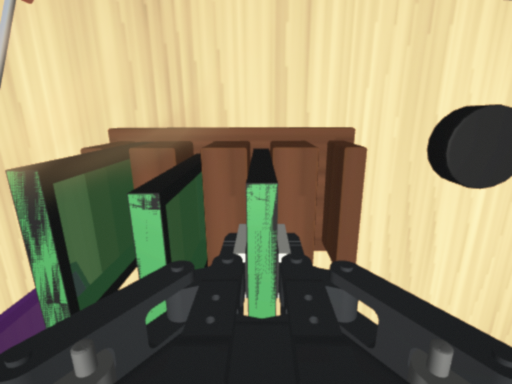

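The pane is gripped (opening 0.135, about 11.5 mm, at 59 N). The picture shows it centred between the pads at (262,240) with its neighbours clear. Next I lift and carry it over groove g3.

send_rows(increments=[{"dx": 0,"dy": 0,"dz": -0.02,"yaw": 0,"claw": 1},{"dx": 0,"dy": 0,"dz": -0.06,"yaw": 0,"claw": 1},{"dx": 0,"dy": 0,"dz": -0.12,"yaw": 0,"claw": 1},{"dx": 0,"dy": 0,"dz": -0.2,"yaw": 0,"claw": 1},{"dx": 0,"dy": 0,"dz": -0.28,"yaw": 0,"claw": 1},{"dx": 0.03,"dy": 0,"dz": -0.34,"yaw": 0.03,"claw": 1},{"dx": 0.1,"dy": 0.01,"dz": -0.37,"yaw": 0.12,"claw": 1},{"dx": 0.18,"dy": 0.01,"dz": -0.37,"yaw": 0.23,"claw": 1},{"dx": 0.27,"dy": 0.02,"dz": -0.37,"yaw": 0.34,"claw": 1},{"dx": 0.36,"dy": 0.03,"dz": -0.37,"yaw": 0.45,"claw": 1},{"dx": 0.45,"dy": 0.04,"dz": -0.37,"yaw": 0.56,"claw": 1},{"dx": 0.54,"dy": 0.05,"dz": -0.37,"yaw": 0.67,"claw": 1},{"dx": 0.63,"dy": 0.06,"dz": -0.37,"yaw": 0.78,"claw": 1},{"dx": 0.72,"dy": 0.062,"dz": -0.37,"yaw": 0.89,"claw": 1},{"dx": 0.8,"dy": 0.062,"dz": -0.37,"yaw": 0.97,"claw": 1},{"dx": 0.84,"dy": 0.062,"dz": -0.37,"yaw": 1.0,"claw": 1},{"dx": 0.84,"dy": 0.062,"dz": -0.37,"yaw": 1.0,"claw": 1},{"dx": 0.84,"dy": 0.062,"dz": -0.37,"yaw": 1.0,"claw": 1}])

```text
time: 8.55
tool_pos: [0.5766, 0.0711, 0.2819]
tool_rot: [0.0, 0.999, 0.035, 0.0]
contact_force: [-0.1, -0.2, -2.4]
gripper_width: 0.128
grasp_force: 58.7
```

```bash
python3 -c "
from h import *
go(.577,.0711,.0984,-2.3)"
```

```text
t 8.55 at [0.5766 0.0711 0.2819] ang 3.96 w 0.128 F [-0.1 -0.2 -2.4] grip 58.7
units dx dy dz [ 6.000e-04 -1.000e-04  3.669e-01] yaw 0.0728
```

send_rows(increments=[{"dx": 0.001,"dy": 0,"dz": 0,"yaw": 0.073,"claw": 1},{"dx": 0.001,"dy": 0,"dz": 0.06,"yaw": 0.073,"claw": 1},{"dx": 0.001,"dy": 0,"dz": 0.13,"yaw": 0.073,"claw": 1},{"dx": 0.001,"dy": 0,"dz": 0.18,"yaw": 0.073,"claw": 1},{"dx": 0.001,"dy": 0,"dz": 0.21,"yaw": 0.073,"claw": 1},{"dx": 0.001,"dy": 0,"dz": 0.24,"yaw": 0.073,"claw": 1},{"dx": 0.001,"dy": 0,"dz": 0.27,"yaw": 0.073,"claw": 1},{"dx": 0.001,"dy": 0,"dz": 0.3,"yaw": 0.073,"claw": 1},{"dx": 0.001,"dy": 0,"dz": 0.325,"yaw": 0.073,"claw": 1},{"dx": 0.001,"dy": 0,"dz": 0.345,"yaw": 0.073,"claw": 1},{"dx": 0.001,"dy": 0,"dz": 0.355,"yaw": 0.073,"claw": 1},{"dx": 0.001,"dy": 0,"dz": 0.355,"yaw": 0.073,"claw": 1}])

```text
time: 10.05
tool_pos: [0.577, 0.0716, 0.1035]
tool_rot: [0.0, 1.0, -0.02, -0.0]
contact_force: [-0.6, -0.6, -1.6]
gripper_width: 0.131
grasp_force: 58.7
```

```bash
python3 -c "
from h import *
go(.577,.0711,.0984,-2.3)
im=snap('wrist','w5.png')"
```

```text
t 10.05 at [0.577  0.0716 0.1035] ang -2.33 w 0.131 F [-0.6 -0.6 -1.6] grip 58.7
units dx dy dz [0.0001 0.001  0.0103] yaw -0.0003
```

View pics/w5.png

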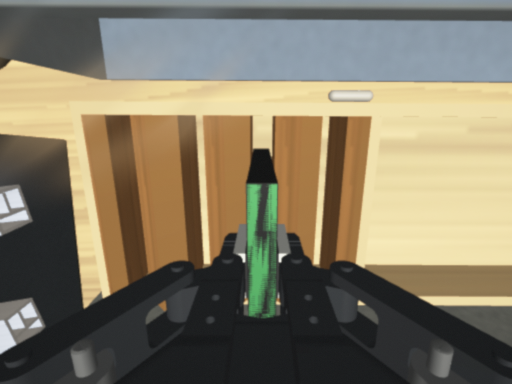

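The pane is in groove g3 with no side force, and the groove lines up with it at (262,120). Now I ease it down.

send_rows(increments=[{"dx": 0,"dy": 0,"dz": 0.003,"yaw": 0,"claw": 1},{"dx": 0,"dy": 0,"dz": 0.006,"yaw": 0,"claw": 1},{"dx": 0,"dy": 0,"dz": 0.009,"yaw": 0,"claw": 1},{"dx": 0,"dy": 0,"dz": 0.01,"yaw": 0,"claw": 1},{"dx": 0,"dy": 0,"dz": 0.01,"yaw": 0,"claw": 1}])

```text
time: 10.72
tool_pos: [0.577, 0.0716, 0.0987]
tool_rot: [0.0, 1.0, -0.02, -0.0]
contact_force: [-0.2, -0.3, -2.1]
gripper_width: 0.135
grasp_force: 58.7
```

send_rows(increments=[{"dx": 0,"dy": 0,"dz": 0.002,"yaw": 0,"claw": 1},{"dx": 0,"dy": 0,"dz": 0.004,"yaw": 0,"claw": 1},{"dx": 0,"dy": 0,"dz": 0.004,"yaw": 0,"claw": 1}])

```text
time: 11.1
tool_pos: [0.5778, 0.0716, 0.0984]
tool_rot: [0.0, 1.0, -0.02, 0.001]
contact_force: [-2.2, 0.6, 5.4]
gripper_width: 0.133
grasp_force: 59.8
```

The pane is seated on the floor (contact at .0984). I release it and go to the second pane.

send_rows(increments=[{"dx": 0,"dy": 0,"dz": 0.002,"yaw": 0,"claw": 0.6},{"dx": 0,"dy": 0,"dz": 0,"yaw": 0,"claw": 0.4},{"dx": 0,"dy": 0,"dz": 0,"yaw": 0,"claw": 0.3},{"dx": 0,"dy": 0,"dz": 0,"yaw": 0,"claw": 0.3},{"dx": 0,"dy": 0,"dz": -0.04,"yaw": 0,"claw": 0.3},{"dx": 0,"dy": 0,"dz": -0.1,"yaw": 0,"claw": 0.3},{"dx": 0,"dy": 0,"dz": -0.2,"yaw": 0,"claw": 0.3},{"dx": -0.01,"dy": 0.03,"dz": -0.28,"yaw": -0.06,"claw": 0.3},{"dx": -0.02,"dy": 0.12,"dz": -0.3,"yaw": -0.17,"claw": 0.3},{"dx": -0.03,"dy": 0.22,"dz": -0.3,"yaw": -0.29,"claw": 0.3},{"dx": -0.05,"dy": 0.32,"dz": -0.3,"yaw": -0.41,"claw": 0.3},{"dx": -0.06,"dy": 0.42,"dz": -0.3,"yaw": -0.53,"claw": 0.3},{"dx": -0.08,"dy": 0.53,"dz": -0.3,"yaw": -0.65,"claw": 0.3},{"dx": -0.09,"dy": 0.64,"dz": -0.3,"yaw": -0.77,"claw": 0.3},{"dx": -0.11,"dy": 0.75,"dz": -0.26,"yaw": -0.88,"claw": 0.3},{"dx": -0.125,"dy": 0.83,"dz": -0.22,"yaw": -0.97,"claw": 0.3},{"dx": -0.125,"dy": 0.851,"dz": -0.2,"yaw": -1.0,"claw": 0.3},{"dx": -0.125,"dy": 0.851,"dz": -0.2,"yaw": -1.0,"claw": 0.3}])

```text
time: 13.35
tool_pos: [0.4968, -0.3516, 0.197]
tool_rot: [-0.0, 0.746, 0.666, 0.0]
contact_force: [0.7, -0.2, -0.1]
gripper_width: 0.351
grasp_force: 0.0
```

```bash
python3 -c "
from h import *
go(.498,-.3515,.095,90)
im=snap('top','t5.png')
h=cv2.cvtColor(im,cv2.COLOR_RGB2HSV);m=cv2.inRange(h,(40,60,20),(90,255,255));c=cam('top')
n,l,st,ce=cv2.connectedComponentsWithStats(m)
for i in range(1,n):
    if st[i,4]>15: print(st[i],ray(c,*ce[i],.13))
"
```

```text
t 13.35 at [ 0.4968 -0.3516  0.197 ] ang 83.49 w 0.351 F [ 0.7 -0.2 -0.1] grip 0.0
units dx dy dz [0.0004 0.0024 0.204 ] yaw -0.0757
[  15  133   52   43 1237] [0.70638713 0.64651407 0.13      ]
[211 182   7  24  99] [0.57592694 0.07211312 0.13      ]
[338 216   5   5  17] [ 0.49458135 -0.35346263  0.13      ]
```

send_rows(increments=[{"dx": 0,"dy": 0.002,"dz": 0.03,"yaw": -0.076,"claw": 0.3},{"dx": 0,"dy": 0.002,"dz": 0.06,"yaw": -0.076,"claw": 0.3},{"dx": 0,"dy": 0.002,"dz": 0.11,"yaw": -0.076,"claw": 0.3},{"dx": 0,"dy": 0.002,"dz": 0.16,"yaw": -0.076,"claw": 0.3},{"dx": 0,"dy": 0.002,"dz": 0.195,"yaw": -0.076,"claw": 0.3},{"dx": 0,"dy": 0.002,"dz": 0.204,"yaw": -0.076,"claw": 0.3},{"dx": 0,"dy": 0.002,"dz": 0.204,"yaw": -0.076,"claw": 0.3},{"dx": 0,"dy": 0.002,"dz": 0.204,"yaw": -0.076,"claw": 0.5},{"dx": 0,"dy": 0.002,"dz": 0.204,"yaw": -0.076,"claw": 0.7},{"dx": 0,"dy": 0.002,"dz": 0.204,"yaw": -0.076,"claw": 1},{"dx": 0,"dy": 0.002,"dz": 0.204,"yaw": -0.076,"claw": 1},{"dx": 0,"dy": 0.002,"dz": 0.204,"yaw": -0.076,"claw": 1},{"dx": 0,"dy": 0.002,"dz": 0.204,"yaw": -0.076,"claw": 1}])

```text
time: 15.02
tool_pos: [0.4987, -0.3517, 0.0959]
tool_rot: [0.001, 0.706, 0.708, -0.0]
contact_force: [-1.9, -0.3, 4.3]
gripper_width: 0.136
grasp_force: 59.5
```

```bash
python3 -c "
from h import *
go(.5797,.1173,.28,-2.3)"
```

```text
t 15.03 at [ 0.4987 -0.3517  0.0959] ang 90.14 w 0.136 F [-1.9 -0.3  4.3] grip 59.5
units dx dy dz [ 0.9371  0.1647 -0.3691] yaw 1.0756
```

send_rows(increments=[{"dx": 0,"dy": 0,"dz": -0.02,"yaw": 0,"claw": 1},{"dx": 0,"dy": 0,"dz": -0.06,"yaw": 0,"claw": 1},{"dx": 0,"dy": 0,"dz": -0.12,"yaw": 0,"claw": 1},{"dx": 0,"dy": 0,"dz": -0.2,"yaw": 0,"claw": 1},{"dx": 0,"dy": 0,"dz": -0.28,"yaw": 0,"claw": 1},{"dx": 0.03,"dy": 0,"dz": -0.34,"yaw": 0.03,"claw": 1},{"dx": 0.11,"dy": 0.02,"dz": -0.37,"yaw": 0.12,"claw": 1},{"dx": 0.2,"dy": 0.04,"dz": -0.37,"yaw": 0.23,"claw": 1},{"dx": 0.3,"dy": 0.06,"dz": -0.37,"yaw": 0.34,"claw": 1},{"dx": 0.4,"dy": 0.08,"dz": -0.37,"yaw": 0.45,"claw": 1},{"dx": 0.5,"dy": 0.1,"dz": -0.37,"yaw": 0.56,"claw": 1},{"dx": 0.6,"dy": 0.12,"dz": -0.37,"yaw": 0.67,"claw": 1},{"dx": 0.7,"dy": 0.14,"dz": -0.37,"yaw": 0.78,"claw": 1},{"dx": 0.8,"dy": 0.16,"dz": -0.37,"yaw": 0.89,"claw": 1},{"dx": 0.9,"dy": 0.165,"dz": -0.37,"yaw": 0.97,"claw": 1},{"dx": 0.937,"dy": 0.165,"dz": -0.37,"yaw": 1.0,"claw": 1},{"dx": 0.937,"dy": 0.165,"dz": -0.37,"yaw": 1.0,"claw": 1},{"dx": 0.937,"dy": 0.165,"dz": -0.37,"yaw": 1.0,"claw": 1}])

```text
time: 17.27
tool_pos: [0.5796, 0.1168, 0.2803]
tool_rot: [0.0, 0.999, 0.037, 0.0]
contact_force: [-0.1, -0.9, -3.3]
gripper_width: 0.133
grasp_force: 58.8
```

```bash
python3 -c "
from h import *
go(.5797,.1173,.0969,-2.3)"
```

```text
t 17.27 at [0.5796 0.1168 0.2803] ang 4.2 w 0.133 F [-0.1 -0.9 -3.3] grip 58.8
units dx dy dz [ 0.     -0.0011  0.3667] yaw 0.0757
```

send_rows(increments=[{"dx": 0,"dy": -0.001,"dz": 0,"yaw": 0.076,"claw": 1},{"dx": 0,"dy": -0.001,"dz": 0.06,"yaw": 0.076,"claw": 1},{"dx": 0,"dy": -0.001,"dz": 0.13,"yaw": 0.076,"claw": 1},{"dx": 0,"dy": -0.001,"dz": 0.18,"yaw": 0.076,"claw": 1},{"dx": 0,"dy": -0.001,"dz": 0.21,"yaw": 0.076,"claw": 1},{"dx": 0,"dy": -0.001,"dz": 0.24,"yaw": 0.076,"claw": 1},{"dx": 0,"dy": -0.001,"dz": 0.27,"yaw": 0.076,"claw": 1},{"dx": 0,"dy": -0.001,"dz": 0.3,"yaw": 0.076,"claw": 1},{"dx": 0,"dy": -0.001,"dz": 0.325,"yaw": 0.076,"claw": 1},{"dx": 0,"dy": -0.001,"dz": 0.345,"yaw": 0.076,"claw": 1},{"dx": 0,"dy": -0.001,"dz": 0.355,"yaw": 0.076,"claw": 1},{"dx": 0,"dy": -0.001,"dz": 0.36,"yaw": 0.076,"claw": 1},{"dx": 0,"dy": -0.001,"dz": 0.363,"yaw": 0.076,"claw": 1},{"dx": 0,"dy": -0.001,"dz": 0.365,"yaw": 0.076,"claw": 1},{"dx": 0,"dy": -0.001,"dz": 0.366,"yaw": 0.076,"claw": 1},{"dx": 0,"dy": -0.001,"dz": 0.366,"yaw": 0.076,"claw": 1}])

```text
time: 19.27
tool_pos: [0.5797, 0.1181, 0.097]
tool_rot: [-0.0, 1.0, -0.02, 0.0]
contact_force: [-0.1, -0.2, -2.7]
gripper_width: 0.131
grasp_force: 58.9
```

send_rows(increments=[{"dx": 0,"dy": 0,"dz": 0.002,"yaw": 0,"claw": 1},{"dx": 0,"dy": 0,"dz": 0.004,"yaw": 0,"claw": 1},{"dx": 0,"dy": 0,"dz": 0.004,"yaw": 0,"claw": 1}])

```text
time: 19.65
tool_pos: [0.5806, 0.1181, 0.0969]
tool_rot: [-0.0, 1.0, -0.02, 0.001]
contact_force: [-2.1, 0.1, 7.1]
gripper_width: 0.134
grasp_force: 60.1
```

```bash
python3 -c "
from h import *
go(.4515,-.3415,.2,90)"
```

```text
t 19.65 at [0.5806 0.1181 0.0969] ang -2.33 w 0.134 F [-2.1  0.1  7.1] grip 60.1
units dx dy dz [-0.2203  0.929  -0.2067] yaw -1.0743
```

send_rows(increments=[{"dx": 0,"dy": 0,"dz": 0,"yaw": 0,"claw": 0.6},{"dx": 0,"dy": 0,"dz": 0,"yaw": 0,"claw": 0.4},{"dx": 0,"dy": 0,"dz": 0,"yaw": 0,"claw": 0.3},{"dx": 0,"dy": 0,"dz": 0,"yaw": 0,"claw": 0.3},{"dx": 0,"dy": 0,"dz": -0.04,"yaw": 0,"claw": 0.3},{"dx": 0,"dy": 0,"dz": -0.1,"yaw": 0,"claw": 0.3},{"dx": 0,"dy": 0,"dz": -0.2,"yaw": 0,"claw": 0.3},{"dx": -0.01,"dy": 0.03,"dz": -0.28,"yaw": -0.06,"claw": 0.3},{"dx": -0.03,"dy": 0.12,"dz": -0.3,"yaw": -0.17,"claw": 0.3},{"dx": -0.05,"dy": 0.23,"dz": -0.3,"yaw": -0.29,"claw": 0.3},{"dx": -0.08,"dy": 0.34,"dz": -0.3,"yaw": -0.41,"claw": 0.3},{"dx": -0.11,"dy": 0.45,"dz": -0.3,"yaw": -0.53,"claw": 0.3},{"dx": -0.14,"dy": 0.57,"dz": -0.3,"yaw": -0.65,"claw": 0.3},{"dx": -0.17,"dy": 0.69,"dz": -0.3,"yaw": -0.77,"claw": 0.3},{"dx": -0.2,"dy": 0.81,"dz": -0.26,"yaw": -0.88,"claw": 0.3},{"dx": -0.22,"dy": 0.9,"dz": -0.22,"yaw": -0.97,"claw": 0.3},{"dx": -0.22,"dy": 0.929,"dz": -0.207,"yaw": -1.0,"claw": 0.3},{"dx": -0.22,"dy": 0.929,"dz": -0.207,"yaw": -1.0,"claw": 0.3},{"dx": -0.22,"dy": 0.929,"dz": -0.207,"yaw": -1.0,"claw": 0.3}])

```text
time: 22.02
tool_pos: [0.4513, -0.3413, 0.1997]
tool_rot: [0.001, 0.745, 0.667, 0.0]
contact_force: [-0.4, 1.2, -0.2]
gripper_width: 0.349
grasp_force: 0.0
```

```bash
python3 -c "
from h import *
go(.4515,-.3425,.095,90)"
```

```text
t 22.02 at [ 0.4513 -0.3413  0.1997] ang 83.6 w 0.349 F [-0.4  1.2 -0.2] grip 0.0
units dx dy dz [-0.0022  0.0003  0.2094] yaw -0.0744
```

send_rows(increments=[{"dx": -0.002,"dy": 0,"dz": 0.03,"yaw": -0.074,"claw": 0.3},{"dx": -0.002,"dy": 0,"dz": 0.06,"yaw": -0.074,"claw": 0.3},{"dx": -0.002,"dy": 0,"dz": 0.11,"yaw": -0.074,"claw": 0.3},{"dx": -0.002,"dy": 0,"dz": 0.16,"yaw": -0.074,"claw": 0.3},{"dx": -0.002,"dy": 0,"dz": 0.2,"yaw": -0.074,"claw": 0.3},{"dx": -0.002,"dy": 0,"dz": 0.209,"yaw": -0.074,"claw": 0.3},{"dx": -0.002,"dy": 0,"dz": 0.209,"yaw": -0.074,"claw": 0.3},{"dx": -0.002,"dy": 0,"dz": 0.209,"yaw": -0.074,"claw": 0.5},{"dx": -0.002,"dy": 0,"dz": 0.209,"yaw": -0.074,"claw": 0.7},{"dx": -0.002,"dy": 0,"dz": 0.209,"yaw": -0.074,"claw": 1},{"dx": -0.002,"dy": 0,"dz": 0.209,"yaw": -0.074,"claw": 1},{"dx": -0.002,"dy": 0,"dz": 0.209,"yaw": -0.074,"claw": 1},{"dx": -0.002,"dy": 0,"dz": 0.209,"yaw": -0.074,"claw": 1}])

```text
time: 23.65
tool_pos: [0.4513, -0.3432, 0.095]
tool_rot: [0.001, 0.707, 0.707, 0.0]
contact_force: [0.4, 0.1, 5.9]
gripper_width: 0.13
grasp_force: 59.1
```

```bash
python3 -c "
from h import *
go(.5814,.1636,.28,-2.3)"
```

```text
t 23.65 at [ 0.4513 -0.3432  0.095 ] ang 89.97 w 0.13 F [0.4 0.1 5.9] grip 59.1
units dx dy dz [ 1.0132  0.2601 -0.3711] yaw 1.0736
```

send_rows(increments=[{"dx": 0,"dy": 0,"dz": -0.02,"yaw": 0,"claw": 1},{"dx": 0,"dy": 0,"dz": -0.06,"yaw": 0,"claw": 1},{"dx": 0,"dy": 0,"dz": -0.12,"yaw": 0,"claw": 1},{"dx": 0,"dy": 0,"dz": -0.2,"yaw": 0,"claw": 1},{"dx": 0,"dy": 0,"dz": -0.28,"yaw": 0,"claw": 1},{"dx": 0.03,"dy": 0.01,"dz": -0.34,"yaw": 0.03,"claw": 1},{"dx": 0.11,"dy": 0.03,"dz": -0.37,"yaw": 0.12,"claw": 1},{"dx": 0.21,"dy": 0.06,"dz": -0.37,"yaw": 0.23,"claw": 1},{"dx": 0.31,"dy": 0.09,"dz": -0.37,"yaw": 0.34,"claw": 1},{"dx": 0.41,"dy": 0.12,"dz": -0.37,"yaw": 0.45,"claw": 1},{"dx": 0.51,"dy": 0.15,"dz": -0.37,"yaw": 0.56,"claw": 1},{"dx": 0.61,"dy": 0.18,"dz": -0.37,"yaw": 0.67,"claw": 1},{"dx": 0.71,"dy": 0.21,"dz": -0.37,"yaw": 0.78,"claw": 1},{"dx": 0.81,"dy": 0.24,"dz": -0.37,"yaw": 0.89,"claw": 1},{"dx": 0.91,"dy": 0.26,"dz": -0.37,"yaw": 0.97,"claw": 1},{"dx": 0.98,"dy": 0.26,"dz": -0.37,"yaw": 1.0,"claw": 1},{"dx": 1,"dy": 0.26,"dz": -0.37,"yaw": 1.0,"claw": 1},{"dx": 1,"dy": 0.26,"dz": -0.37,"yaw": 1.0,"claw": 1},{"dx": 1,"dy": 0.26,"dz": -0.37,"yaw": 1.0,"claw": 1}])

```text
time: 26.02
tool_pos: [0.5809, 0.1561, 0.279]
tool_rot: [0.0, 0.999, 0.035, -0.0]
contact_force: [0.8, 0.6, -2.1]
gripper_width: 0.131
grasp_force: 59.1
```

```bash
python3 -c "
from h import *
go(.5814,.1638,.0961,-2.3)"
```

```text
t 26.02 at [0.5809 0.1561 0.279 ] ang 3.96 w 0.131 F [ 0.8  0.6 -2.1] grip 59.1
units dx dy dz [ 0.0021 -0.0155  0.3658] yaw 0.0729
```

send_rows(increments=[{"dx": 0.002,"dy": -0.015,"dz": 0,"yaw": 0.073,"claw": 1},{"dx": 0.002,"dy": -0.015,"dz": 0.05,"yaw": 0.073,"claw": 1},{"dx": 0.002,"dy": -0.015,"dz": 0.12,"yaw": 0.073,"claw": 1},{"dx": 0.002,"dy": -0.015,"dz": 0.17,"yaw": 0.073,"claw": 1},{"dx": 0.002,"dy": -0.015,"dz": 0.2,"yaw": 0.073,"claw": 1},{"dx": 0.002,"dy": -0.015,"dz": 0.23,"yaw": 0.073,"claw": 1},{"dx": 0.002,"dy": -0.015,"dz": 0.26,"yaw": 0.073,"claw": 1},{"dx": 0.002,"dy": -0.015,"dz": 0.29,"yaw": 0.073,"claw": 1},{"dx": 0.002,"dy": -0.015,"dz": 0.32,"yaw": 0.073,"claw": 1},{"dx": 0.002,"dy": -0.015,"dz": 0.34,"yaw": 0.073,"claw": 1},{"dx": 0.002,"dy": -0.015,"dz": 0.352,"yaw": 0.073,"claw": 1},{"dx": 0.002,"dy": -0.015,"dz": 0.358,"yaw": 0.073,"claw": 1},{"dx": 0.002,"dy": -0.015,"dz": 0.362,"yaw": 0.073,"claw": 1},{"dx": 0.002,"dy": -0.015,"dz": 0.365,"yaw": 0.073,"claw": 1},{"dx": 0.002,"dy": -0.015,"dz": 0.366,"yaw": 0.073,"claw": 1},{"dx": 0.002,"dy": -0.015,"dz": 0.367,"yaw": 0.073,"claw": 1},{"dx": 0.002,"dy": -0.015,"dz": 0.367,"yaw": 0.073,"claw": 1}])

```text
time: 28.15
tool_pos: [0.5817, 0.165, 0.096]
tool_rot: [-0.0, 1.0, -0.02, 0.0]
contact_force: [-0.1, -0.7, 1.6]
gripper_width: 0.134
grasp_force: 59.5
```

send_rows(increments=[{"dx": 0,"dy": 0,"dz": 0.001,"yaw": 0,"claw": 1},{"dx": 0,"dy": 0,"dz": 0.002,"yaw": 0,"claw": 1},{"dx": 0,"dy": 0,"dz": 0.002,"yaw": 0,"claw": 1}])

```text
time: 28.52
tool_pos: [0.5821, 0.165, 0.0959]
tool_rot: [-0.0, 1.0, -0.02, 0.001]
contact_force: [-3.1, -1.3, 5.9]
gripper_width: 0.133
grasp_force: 60.3
```

```bash
python3 -c "
from h import *
go(.54,.30,.36,-2.3)"
```

```text
t 28.52 at [0.5821 0.165  0.0959] ang -2.25 w 0.133 F [-3.1 -1.3  5.9] grip 60.3
units dx dy dz [-0.094  -0.2666 -0.5283] yaw 0.0006
```

send_rows(increments=[{"dx": 0,"dy": 0,"dz": 0,"yaw": 0,"claw": 0.6},{"dx": 0,"dy": 0,"dz": 0,"yaw": 0,"claw": 0.4},{"dx": 0,"dy": 0,"dz": 0,"yaw": 0,"claw": 0.3},{"dx": 0,"dy": 0,"dz": 0,"yaw": 0,"claw": 0.3},{"dx": 0,"dy": 0,"dz": -0.04,"yaw": 0,"claw": 0.3},{"dx": 0,"dy": 0,"dz": -0.1,"yaw": 0,"claw": 0.3},{"dx": 0,"dy": 0,"dz": -0.2,"yaw": 0,"claw": 0.3},{"dx": -0.01,"dy": -0.03,"dz": -0.3,"yaw": -0.06,"claw": 0.3},{"dx": -0.03,"dy": -0.08,"dz": -0.38,"yaw": -0.17,"claw": 0},{"dx": -0.05,"dy": -0.13,"dz": -0.408,"yaw": -0.29,"claw": -0.4},{"dx": -0.07,"dy": -0.18,"dz": -0.408,"yaw": -0.41,"claw": -0.4},{"dx": -0.09,"dy": -0.24,"dz": -0.408,"yaw": -0.53,"claw": -0.4},{"dx": -0.11,"dy": -0.3,"dz": -0.408,"yaw": -0.65,"claw": -0.4},{"dx": -0.13,"dy": -0.36,"dz": -0.408,"yaw": -0.77,"claw": -0.4},{"dx": -0.15,"dy": -0.4,"dz": -0.408,"yaw": -0.88,"claw": -0.4},{"dx": -0.162,"dy": -0.444,"dz": -0.408,"yaw": -0.97,"claw": -0.4},{"dx": -0.162,"dy": -0.444,"dz": -0.408,"yaw": -1.0,"claw": -0.4},{"dx": -0.162,"dy": -0.444,"dz": -0.408,"yaw": -1.0,"claw": -0.4},{"dx": -0.162,"dy": -0.444,"dz": -0.408,"yaw": -1.0,"claw": -0.4}])

```text
time: 30.9
tool_pos: [0.5093, 0.3898, 0.2993]
tool_rot: [0.0, 0.745, 0.667, 0.001]
contact_force: [-0.1, -0.6, -0.3]
gripper_width: 0.705
grasp_force: 0.0
```

```bash
python3 - <<'E'
from h import *
T=pose();np.save('Tw6.npy',T);im=snap('wrist','w6.png')
go(.51,.39,.3,90)
cv2.imwrite('pics/w6x.png',cv2.resize(im,(800,600),interpolation=cv2.INTER_CUBIC)[:,:,::-1])
E
```

```text
t 30.95 at [0.5093 0.3897 0.299 ] ang 83.64 w 0.703 F [ 0.8 -0.2 -0.6] grip 0.0
units dx dy dz [ 0.0008  0.0013 -0.002 ] yaw -0.074
```

View pics/w6x.png

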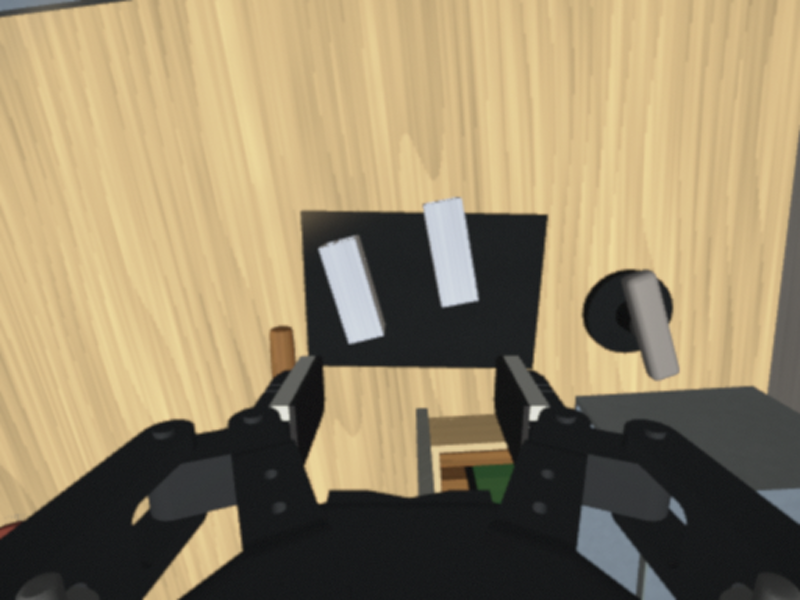

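The two profiles lie on the mat at (452,252) and (352,290), clear of each other. I'll segment their top faces.

```bash
python3 - <<'E'
from h import *
np.set_printoptions(precision=4,suppress=True)
c=cam('wrist',np.load('Tw6.npy'));im=cv2.imread('pics/w6.png')
h=cv2.cvtColor(im,cv2.COLOR_BGR2HSV);m=cv2.inRange(h,(90,5,150),(150,70,255));m[240:]=0
n,l,st,ce=cv2.connectedComponentsWithStats(m)
for i in range(1,n):
    if st[i,4]>300:
        print(st[i],ce[i]);cs,_=cv2.findContours((l==i).astype(np.uint8),0,2)
        W=np.array([ray(c,*p[0],.036)[:2] for p in cs[0]],np.float32)
        r=cv2.minAreaRect(W);print(np.array(r[0]),r[1],r[2])
E
```

```text
[ 272  127   34   69 1609] [288.2523 161.0348]
[0.5492 0.3861] (0.03640133515000343, 0.10065042227506638) 4.742744445800781
[ 204  152   41   68 1542] [224.4086 185.3106]
[0.4489 0.3596] (0.03654325380921364, 0.10238805413246155) 8.348910331726074
```

P1 matches the given size, at (.549,.386) and 94.7°. It had been knocked about 5 cm from where I first saw it. P2 is at (.449,.360) and 98.3°. I take P1 first.

send_rows(increments=[{"dx": 0.002,"dy": 0.04,"dz": 0.06,"yaw": -0.07,"claw": -0.4},{"dx": 0.002,"dy": 0.08,"dz": 0.15,"yaw": -0.129,"claw": -0.4},{"dx": 0.002,"dy": 0.08,"dz": 0.25,"yaw": -0.129,"claw": -0.4},{"dx": 0.002,"dy": 0.08,"dz": 0.35,"yaw": -0.129,"claw": -0.4},{"dx": 0.002,"dy": 0.08,"dz": 0.44,"yaw": -0.129,"claw": -0.4},{"dx": 0.002,"dy": 0.08,"dz": 0.5,"yaw": -0.129,"claw": -0.4},{"dx": 0.002,"dy": 0.08,"dz": 0.54,"yaw": -0.129,"claw": -0.4},{"dx": 0.002,"dy": 0.08,"dz": 0.565,"yaw": -0.129,"claw": -0.4},{"dx": 0.002,"dy": 0.08,"dz": 0.574,"yaw": -0.129,"claw": -0.4},{"dx": 0.002,"dy": 0.08,"dz": 0.574,"yaw": -0.129,"claw": -0.4},{"dx": 0.002,"dy": 0.08,"dz": 0.574,"yaw": -0.129,"claw": -0.1},{"dx": 0.002,"dy": 0.08,"dz": 0.574,"yaw": -0.129,"claw": 0.2},{"dx": 0.002,"dy": 0.08,"dz": 0.574,"yaw": -0.129,"claw": 0.5},{"dx": 0.002,"dy": 0.08,"dz": 0.574,"yaw": -0.129,"claw": 0.5},{"dx": 0.002,"dy": 0.08,"dz": 0.574,"yaw": -0.129,"claw": 0.5}])

```text
time: 32.83
tool_pos: [0.5498, 0.387, 0.0127]
tool_rot: [0.0, 0.677, 0.736, 0.001]
contact_force: [0.3, -0.9, 6.1]
gripper_width: 0.411
grasp_force: 61.5
```

```bash
python3 - <<'E'
from h import *
# bay geometry: y axis of drawer
yax=np.array([np.sin(np.radians(2.3)),np.cos(np.radians(2.3))])
g=np.array([.5780,.0944])  # groove-part centre
print('bay in y', (np.array([.6399,-.007])+np.array([.5047,-.0043])+np.array([.633,-.1717])+np.array([.4981,-.171]))/4)
go(.575,-.049,.2,-2.3)
E
```

```text
bay in y [ 0.568925 -0.0885  ]
t 32.83 at [0.5498 0.387  0.0127] ang 94.79 w 0.411 F [ 0.3 -0.9  6.1] grip 61.5
units dx dy dz [-0.8729 -0.022  -0.3753] yaw 1.1297
```

send_rows(increments=[{"dx": 0,"dy": 0,"dz": -0.03,"yaw": 0,"claw": 0.5},{"dx": 0,"dy": 0,"dz": -0.1,"yaw": 0,"claw": 0.5},{"dx": 0,"dy": 0,"dz": -0.2,"yaw": 0,"claw": 0.5},{"dx": 0,"dy": 0,"dz": -0.3,"yaw": 0,"claw": 0.5},{"dx": -0.03,"dy": 0,"dz": -0.38,"yaw": 0.03,"claw": 0.5},{"dx": -0.1,"dy": 0,"dz": -0.4,"yaw": 0.12,"claw": 0.5},{"dx": -0.19,"dy": -0.01,"dz": -0.4,"yaw": 0.23,"claw": 0.5},{"dx": -0.28,"dy": -0.01,"dz": -0.4,"yaw": 0.34,"claw": 0.5},{"dx": -0.37,"dy": -0.02,"dz": -0.4,"yaw": 0.45,"claw": 0.5},{"dx": -0.46,"dy": -0.02,"dz": -0.4,"yaw": 0.56,"claw": 0.5},{"dx": -0.55,"dy": -0.03,"dz": -0.4,"yaw": 0.67,"claw": 0.5},{"dx": -0.64,"dy": -0.03,"dz": -0.4,"yaw": 0.78,"claw": 0.5},{"dx": -0.74,"dy": -0.032,"dz": -0.4,"yaw": 0.89,"claw": 0.5},{"dx": -0.83,"dy": -0.032,"dz": -0.4,"yaw": 0.97,"claw": 0.5},{"dx": -0.877,"dy": -0.032,"dz": -0.4,"yaw": 1.0,"claw": 0.5},{"dx": -0.877,"dy": -0.032,"dz": -0.4,"yaw": 1.0,"claw": 0.5},{"dx": -0.877,"dy": -0.032,"dz": -0.4,"yaw": 1.0,"claw": 0.5}])

```text
time: 34.95
tool_pos: [0.5693, -0.0511, 0.2112]
tool_rot: [-0.0, 0.997, 0.077, -0.0]
contact_force: [1.0, 0.8, -1.7]
gripper_width: 0.409
grasp_force: 60.8
```

```bash
python3 - <<'E'
from h import *
go(.5705,-.0515,.0247,-2.3)
T=pose();im=snap('wrist','w7.png')
E
```

```text
t 34.95 at [ 0.5693 -0.0511  0.2112] ang 8.88 w 0.409 F [ 1.   0.8 -1.7] grip 60.8
units dx dy dz [0.0023 0.0014 0.3729] yaw 0.1301
```

View pics/w7.png

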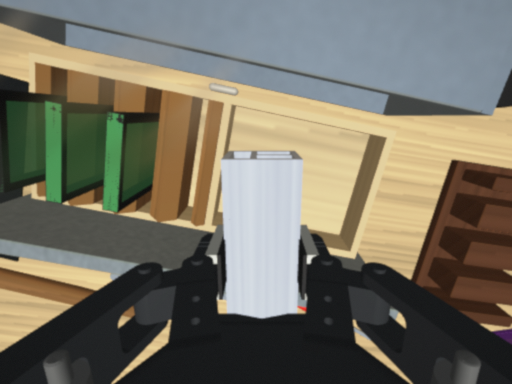

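The profile hangs at (262,235), squarely held, with two of the panes standing at (55,150) and (118,160) and part of the third at the left edge. Now I align it and lower it into the bay.

send_rows(increments=[{"dx": 0.002,"dy": 0.001,"dz": 0,"yaw": 0.08,"claw": 0.5},{"dx": 0.002,"dy": 0.001,"dz": 0.04,"yaw": 0.13,"claw": 0.5},{"dx": 0.002,"dy": 0.001,"dz": 0.1,"yaw": 0.13,"claw": 0.5},{"dx": 0.002,"dy": 0.001,"dz": 0.17,"yaw": 0.13,"claw": 0.5},{"dx": 0.002,"dy": 0.001,"dz": 0.23,"yaw": 0.13,"claw": 0.5},{"dx": 0.002,"dy": 0.001,"dz": 0.28,"yaw": 0.13,"claw": 0.5},{"dx": 0.002,"dy": 0.001,"dz": 0.32,"yaw": 0.13,"claw": 0.5},{"dx": 0.002,"dy": 0.001,"dz": 0.345,"yaw": 0.13,"claw": 0.5},{"dx": 0.002,"dy": 0.001,"dz": 0.36,"yaw": 0.13,"claw": 0.5},{"dx": 0.002,"dy": 0.001,"dz": 0.367,"yaw": 0.13,"claw": 0.5},{"dx": 0.002,"dy": 0.001,"dz": 0.371,"yaw": 0.13,"claw": 0.5},{"dx": 0.002,"dy": 0.001,"dz": 0.373,"yaw": 0.13,"claw": 0.5},{"dx": 0.002,"dy": 0.001,"dz": 0.374,"yaw": 0.13,"claw": 0.5},{"dx": 0.002,"dy": 0.001,"dz": 0.374,"yaw": 0.13,"claw": 0.5}])

```text
time: 36.75
tool_pos: [0.571, -0.0522, 0.0247]
tool_rot: [0.0, 1.0, -0.02, 0.0]
contact_force: [0.4, -0.3, -0.1]
gripper_width: 0.409
grasp_force: 60.9
```

send_rows(increments=[{"dx": 0,"dy": 0,"dz": 0.002,"yaw": 0,"claw": 0.5},{"dx": 0,"dy": 0,"dz": 0.002,"yaw": 0,"claw": 0.1},{"dx": 0,"dy": 0,"dz": 0,"yaw": 0,"claw": 0.0},{"dx": 0,"dy": 0,"dz": 0,"yaw": 0,"claw": 0.0},{"dx": 0,"dy": 0,"dz": -0.03,"yaw": 0,"claw": 0.0},{"dx": 0,"dy": 0,"dz": -0.1,"yaw": 0,"claw": 0.0},{"dx": 0,"dy": 0,"dz": -0.2,"yaw": 0,"claw": 0.0},{"dx": 0,"dy": 0,"dz": -0.3,"yaw": 0,"claw": -0.2},{"dx": -0.02,"dy": -0.06,"dz": -0.38,"yaw": -0.1,"claw": -0.4},{"dx": -0.05,"dy": -0.15,"dz": -0.4,"yaw": -0.21,"claw": -0.4},{"dx": -0.08,"dy": -0.25,"dz": -0.4,"yaw": -0.32,"claw": -0.4},{"dx": -0.12,"dy": -0.36,"dz": -0.4,"yaw": -0.43,"claw": -0.4},{"dx": -0.16,"dy": -0.47,"dz": -0.4,"yaw": -0.55,"claw": -0.4},{"dx": -0.2,"dy": -0.58,"dz": -0.4,"yaw": -0.67,"claw": -0.4},{"dx": -0.24,"dy": -0.69,"dz": -0.4,"yaw": -0.79,"claw": -0.4},{"dx": -0.27,"dy": -0.78,"dz": -0.4,"yaw": -0.9,"claw": -0.4},{"dx": -0.277,"dy": -0.814,"dz": -0.4,"yaw": -1.0,"claw": -0.4},{"dx": -0.277,"dy": -0.814,"dz": -0.4,"yaw": -1.0,"claw": -0.4},{"dx": -0.277,"dy": -0.814,"dz": -0.4,"yaw": -1.0,"claw": -0.4}])

```text
time: 39.12
tool_pos: [0.4492, 0.3596, 0.2249]
tool_rot: [0.0, 0.746, 0.666, 0.0]
contact_force: [0.0, -0.7, 0.1]
gripper_width: 0.696
grasp_force: 0.0
```

```bash
python3 - <<'E'
from h import *
np.set_printoptions(precision=4,suppress=True)
T=pose();im=manip.grab_frame('wrist')[:,:,::-1].copy();c=cam('wrist',T);cv2.imwrite('pics/w8.png',im)
h=cv2.cvtColor(im,cv2.COLOR_BGR2HSV);m=cv2.inRange(h,(90,5,150),(150,70,255));m[250:]=0
n,l,st,ce=cv2.connectedComponentsWithStats(m)
for i in range(1,n):
    if st[i,4]>300:
        print(st[i],ce[i]);cs,_=cv2.findContours((l==i).astype(np.uint8),0,2)
        W=np.array([ray(c,*p[0],.036)[:2] for p in cs[0]],np.float32)
        r=cv2.minAreaRect(W);print(np.array(r[0]),r[1],r[2])
go(.4489,.3596,.012,98.3)
E
```

```text
[ 237  129   49   85 2411] [261.2451 170.9345]
[0.449 0.359] (0.036593735218048096, 0.10190446674823761) 8.34589672088623
t 39.17 at [0.4492 0.3593 0.2247] ang 83.45 w 0.704 F [ 0.6 -0.3  0.6] grip 0.0
units dx dy dz [ 0.0004 -0.0009  0.4254] yaw -0.1727
```

send_rows(increments=[{"dx": 0,"dy": -0.001,"dz": 0.05,"yaw": -0.09,"claw": -0.4},{"dx": 0,"dy": -0.001,"dz": 0.13,"yaw": -0.173,"claw": -0.4},{"dx": 0,"dy": -0.001,"dz": 0.22,"yaw": -0.173,"claw": -0.4},{"dx": 0,"dy": -0.001,"dz": 0.3,"yaw": -0.173,"claw": -0.4},{"dx": 0,"dy": -0.001,"dz": 0.36,"yaw": -0.173,"claw": -0.4},{"dx": 0,"dy": -0.001,"dz": 0.4,"yaw": -0.173,"claw": -0.4},{"dx": 0,"dy": -0.001,"dz": 0.42,"yaw": -0.173,"claw": -0.4},{"dx": 0,"dy": -0.001,"dz": 0.425,"yaw": -0.173,"claw": -0.4},{"dx": 0,"dy": -0.001,"dz": 0.425,"yaw": -0.173,"claw": -0.4},{"dx": 0,"dy": -0.001,"dz": 0.425,"yaw": -0.173,"claw": -0.1},{"dx": 0,"dy": -0.001,"dz": 0.425,"yaw": -0.173,"claw": 0.2},{"dx": 0,"dy": -0.001,"dz": 0.425,"yaw": -0.173,"claw": 0.5},{"dx": 0,"dy": -0.001,"dz": 0.425,"yaw": -0.173,"claw": 0.5},{"dx": 0,"dy": -0.001,"dz": 0.425,"yaw": -0.173,"claw": 0.5}])

```text
time: 40.92
tool_pos: [0.4492, 0.3608, 0.013]
tool_rot: [0.0, 0.653, 0.757, 0.001]
contact_force: [-0.2, -0.5, 5.9]
gripper_width: 0.412
grasp_force: 60.0
```

```bash
python3 - <<'E'
from h import *
go(.5674,-.1255,.22,-2.3)
E
```

```text
t 40.92 at [0.4492 0.3608 0.013 ] ang 98.48 w 0.412 F [-0.2 -0.5  5.9] grip 60.0
units dx dy dz [-0.9965  0.0911 -0.4146] yaw 1.1727
```

send_rows(increments=[{"dx": 0,"dy": 0,"dz": -0.03,"yaw": 0,"claw": 0.5},{"dx": 0,"dy": 0,"dz": -0.1,"yaw": 0,"claw": 0.5},{"dx": 0,"dy": 0,"dz": -0.2,"yaw": 0,"claw": 0.5},{"dx": 0,"dy": 0,"dz": -0.3,"yaw": 0,"claw": 0.5},{"dx": -0.03,"dy": 0,"dz": -0.38,"yaw": 0.03,"claw": 0.5},{"dx": -0.1,"dy": 0.01,"dz": -0.415,"yaw": 0.12,"claw": 0.5},{"dx": -0.2,"dy": 0.02,"dz": -0.415,"yaw": 0.23,"claw": 0.5},{"dx": -0.3,"dy": 0.03,"dz": -0.415,"yaw": 0.34,"claw": 0.5},{"dx": -0.4,"dy": 0.04,"dz": -0.415,"yaw": 0.45,"claw": 0.5},{"dx": -0.5,"dy": 0.05,"dz": -0.415,"yaw": 0.56,"claw": 0.5},{"dx": -0.6,"dy": 0.06,"dz": -0.415,"yaw": 0.67,"claw": 0.5},{"dx": -0.7,"dy": 0.07,"dz": -0.415,"yaw": 0.78,"claw": 0.5},{"dx": -0.8,"dy": 0.08,"dz": -0.415,"yaw": 0.89,"claw": 0.5},{"dx": -0.9,"dy": 0.09,"dz": -0.415,"yaw": 0.97,"claw": 0.5},{"dx": -0.97,"dy": 0.091,"dz": -0.415,"yaw": 1.0,"claw": 0.5},{"dx": -0.997,"dy": 0.091,"dz": -0.415,"yaw": 1.0,"claw": 0.5},{"dx": -0.997,"dy": 0.091,"dz": -0.415,"yaw": 1.0,"claw": 0.5},{"dx": -0.997,"dy": 0.091,"dz": -0.415,"yaw": 1.0,"claw": 0.5}])

```text
time: 43.18
tool_pos: [0.5667, -0.1249, 0.2192]
tool_rot: [-0.0, 0.994, 0.11, -0.0]
contact_force: [0.6, 0.5, -1.4]
gripper_width: 0.41
grasp_force: 60.1
```

```bash
python3 - <<'E'
from h import *
go(.5674,-.1255,.025,-2.3)
E
```

```text
t 43.17 at [ 0.5667 -0.1249  0.2192] ang 12.62 w 0.41 F [ 0.6  0.5 -1.4] grip 60.1
units dx dy dz [0.0012 0.0018 0.3885] yaw 0.1736
```

send_rows(increments=[{"dx": 0.001,"dy": 0.002,"dz": 0,"yaw": 0.09,"claw": 0.5},{"dx": 0.001,"dy": 0.002,"dz": 0.04,"yaw": 0.174,"claw": 0.5},{"dx": 0.001,"dy": 0.002,"dz": 0.1,"yaw": 0.174,"claw": 0.5},{"dx": 0.001,"dy": 0.002,"dz": 0.17,"yaw": 0.174,"claw": 0.5},{"dx": 0.001,"dy": 0.002,"dz": 0.23,"yaw": 0.174,"claw": 0.5},{"dx": 0.001,"dy": 0.002,"dz": 0.28,"yaw": 0.174,"claw": 0.5},{"dx": 0.001,"dy": 0.002,"dz": 0.32,"yaw": 0.174,"claw": 0.5},{"dx": 0.001,"dy": 0.002,"dz": 0.35,"yaw": 0.174,"claw": 0.5},{"dx": 0.001,"dy": 0.002,"dz": 0.37,"yaw": 0.174,"claw": 0.5},{"dx": 0.001,"dy": 0.002,"dz": 0.38,"yaw": 0.174,"claw": 0.5},{"dx": 0.001,"dy": 0.002,"dz": 0.386,"yaw": 0.174,"claw": 0.5},{"dx": 0.001,"dy": 0.002,"dz": 0.389,"yaw": 0.174,"claw": 0.5},{"dx": 0.001,"dy": 0.002,"dz": 0.39,"yaw": 0.174,"claw": 0.5},{"dx": 0.001,"dy": 0.002,"dz": 0.39,"yaw": 0.174,"claw": 0.5}])

```text
time: 44.92
tool_pos: [0.568, -0.1272, 0.025]
tool_rot: [0.0, 1.0, -0.021, 0.0]
contact_force: [-1.2, 0.4, 2.1]
gripper_width: 0.41
grasp_force: 60.5
```

send_rows(increments=[{"dx": 0,"dy": 0,"dz": 0.001,"yaw": 0,"claw": 0.5},{"dx": 0,"dy": 0,"dz": 0.001,"yaw": 0,"claw": 0.1},{"dx": 0,"dy": 0,"dz": 0,"yaw": 0,"claw": 0.0},{"dx": 0,"dy": 0,"dz": 0,"yaw": 0,"claw": 0.0},{"dx": 0,"dy": 0,"dz": -0.03,"yaw": 0,"claw": 0.0},{"dx": 0,"dy": 0,"dz": -0.1,"yaw": 0,"claw": 0.0},{"dx": 0,"dy": 0,"dz": -0.2,"yaw": 0,"claw": 0.0},{"dx": 0,"dy": 0,"dz": -0.3,"yaw": 0,"claw": 0.0},{"dx": 0.01,"dy": -0.05,"dz": -0.4,"yaw": 0,"claw": 0.3},{"dx": 0.02,"dy": -0.15,"dz": -0.5,"yaw": 0,"claw": 0.6},{"dx": 0.024,"dy": -0.25,"dz": -0.54,"yaw": 0,"claw": 1},{"dx": 0.024,"dy": -0.294,"dz": -0.54,"yaw": 0,"claw": 1},{"dx": 0.024,"dy": -0.294,"dz": -0.54,"yaw": 0,"claw": 1},{"dx": 0.024,"dy": -0.294,"dz": -0.54,"yaw": 0,"claw": 1}])

```text
time: 46.68
tool_pos: [0.5856, 0.0188, 0.2944]
tool_rot: [0.0, 1.0, -0.021, -0.0]
contact_force: [-0.6, -0.8, -0.5]
gripper_width: -0.003
grasp_force: 0.0
```

```bash
python3 - <<'E'
from h import *
T=pose();np.save('Tw9.npy',T);im=snap('wrist','w9.png')
go(.40,-.13,.3,-2.3)
cv2.imwrite('pics/w9x.png',cv2.resize(im,(800,600),interpolation=cv2.INTER_CUBIC)[:,:,::-1])
E
```

```text
t 46.73 at [0.5856 0.0185 0.2941] ang -2.48 w -0.001 F [-0.5  0.3 -1. ] grip 0.0
units dx dy dz [-0.3579  0.3128 -0.0115] yaw -0.0021
```

View pics/w9x.png

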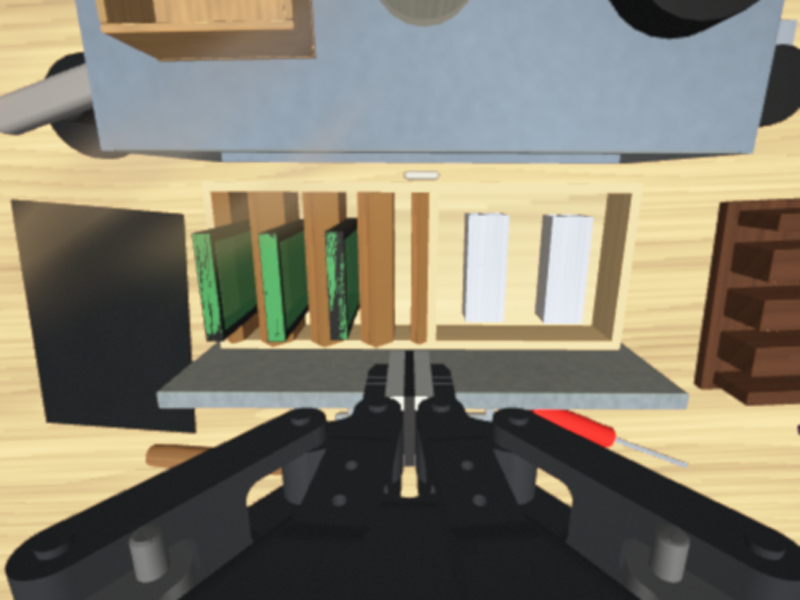

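All three panes stand in grooves (green tops at (207,285), (272,285) and (338,285) in the 800x600 picture). Both profiles lie flat side by side in the bay, at (486,268) and (566,268). Now I push the bare panel right of the handle with closed fingers, keeping the camera clear of the cleaner bottle.

send_rows(increments=[{"dx": -0.06,"dy": 0.06,"dz": 0,"yaw": 0,"claw": 1},{"dx": -0.14,"dy": 0.13,"dz": 0,"yaw": 0,"claw": 1},{"dx": -0.22,"dy": 0.2,"dz": 0,"yaw": 0,"claw": 1},{"dx": -0.29,"dy": 0.238,"dz": 0,"yaw": 0,"claw": 1},{"dx": -0.29,"dy": 0.238,"dz": 0.05,"yaw": 0,"claw": 1},{"dx": -0.29,"dy": 0.238,"dz": 0.15,"yaw": 0,"claw": 1},{"dx": -0.29,"dy": 0.238,"dz": 0.25,"yaw": 0,"claw": 1},{"dx": -0.29,"dy": 0.238,"dz": 0.33,"yaw": 0,"claw": 1},{"dx": -0.29,"dy": 0.238,"dz": 0.358,"yaw": 0,"claw": 1},{"dx": -0.29,"dy": 0.238,"dz": 0.358,"yaw": 0,"claw": 1},{"dx": -0.29,"dy": 0.238,"dz": 0.358,"yaw": 0,"claw": 1}])

```text
time: 48.1
tool_pos: [0.4373, -0.0941, 0.1175]
tool_rot: [0.001, 1.0, -0.021, 0.002]
contact_force: [0.9, -0.3, -0.3]
gripper_width: 0.002
grasp_force: 0.0
```

```bash
python3 - <<'E'
from h import *
np.set_printoptions(precision=4,suppress=True)
go(.4718,-.096,.115,-2.3)
c=cam('wrist',np.load('Tw9.npy'));k=.64
f=lambda u,v,z:ray(c,(u+.5)*k-.5,(v+.5)*k-.5,z)[:2]
print('cab front top',f(100,151,.162),f(755,151,.162),'panel outer top',f(160,392,.15),f(686,393,.15),'roll near',f(668,38,.192))
E
```

```text
t 48.1 at [ 0.4373 -0.0941  0.1175] ang -2.44 w 0.002 F [ 0.9 -0.3 -0.3] grip 0.0
units dx dy dz [0.0691 0.0008 0.0052] yaw -0.0016
cab front top [0.6782 0.2035] [ 0.6611 -0.1957] panel outer top [0.5097 0.2069] [ 0.4922 -0.1831] roll near [ 0.7171 -0.119 ]
```

send_rows(increments=[{"dx": 0.025,"dy": 0,"dz": 0,"yaw": 0,"claw": 1},{"dx": 0.045,"dy": 0,"dz": 0,"yaw": 0,"claw": 1},{"dx": 0.055,"dy": 0,"dz": 0,"yaw": 0,"claw": 1},{"dx": 0.06,"dy": 0,"dz": 0,"yaw": 0,"claw": 1},{"dx": 0.064,"dy": 0,"dz": 0,"yaw": 0,"claw": 1},{"dx": 0.068,"dy": 0,"dz": 0,"yaw": 0,"claw": 1},{"dx": 0.072,"dy": 0,"dz": 0,"yaw": 0,"claw": 1},{"dx": 0.078,"dy": 0,"dz": 0,"yaw": 0,"claw": 1},{"dx": 0.086,"dy": 0,"dz": 0,"yaw": 0,"claw": 1},{"dx": 0.096,"dy": 0,"dz": 0,"yaw": 0,"claw": 1},{"dx": 0.108,"dy": 0,"dz": 0,"yaw": 0,"claw": 1},{"dx": 0.12,"dy": 0,"dz": 0,"yaw": 0,"claw": 1},{"dx": 0.132,"dy": 0,"dz": 0,"yaw": 0,"claw": 1},{"dx": 0.144,"dy": 0,"dz": 0,"yaw": 0,"claw": 1},{"dx": 0.156,"dy": 0,"dz": 0,"yaw": 0,"claw": 1},{"dx": 0.168,"dy": 0,"dz": 0,"yaw": 0,"claw": 1},{"dx": 0.178,"dy": 0,"dz": 0,"yaw": 0,"claw": 1},{"dx": 0.186,"dy": 0,"dz": 0,"yaw": 0,"claw": 1},{"dx": 0.19,"dy": 0,"dz": 0,"yaw": 0,"claw": 1},{"dx": 0.192,"dy": 0,"dz": 0,"yaw": 0,"claw": 1}])

```text
time: 50.6
tool_pos: [0.5319, -0.0974, 0.1153]
tool_rot: [-0.0, 1.0, -0.021, -0.0]
contact_force: [-2.5, -1.8, 0.8]
gripper_width: -0.006
grasp_force: 1.3
```

```bash
python3 - <<'E'
from h import *
T=pose();im=snap('wrist','w10.png');go(.64,-.103,.117,-2.4)
cv2.imwrite('pics/w10x.png',cv2.resize(im,(800,600),interpolation=cv2.INTER_CUBIC)[:,:,::-1])
E
```

```text
t 50.65 at [ 0.532  -0.0974  0.1153] ang -2.42 w 0.001 F [-1.9 -1.2 -0.2] grip 0.8
units dx dy dz [ 0.2163  0.0021 -0.0033] yaw -0.0002
```

View pics/w10x.png

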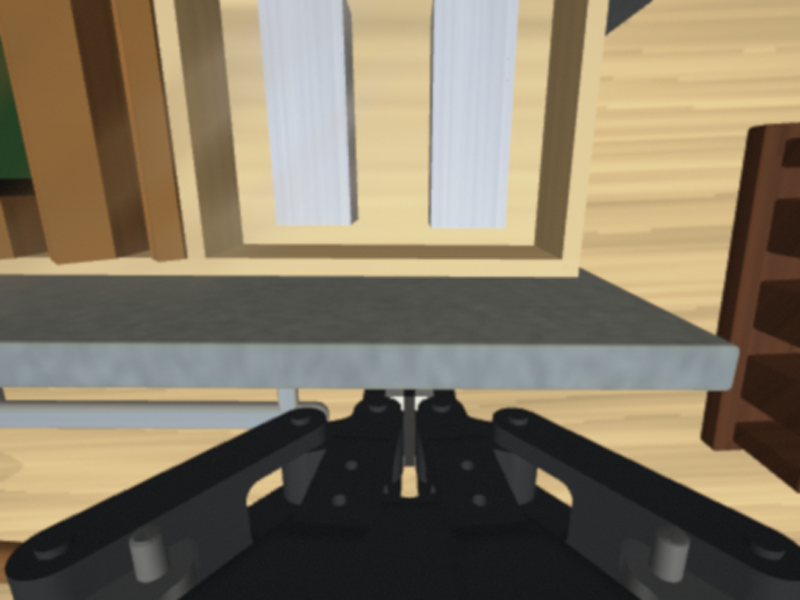

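The fingers push flat on the bare panel at (410,390), the handle ends at (325,415), and the profiles haven't moved. I continue smoothly to about 20 mm short.

send_rows(increments=[{"dx": 0.003,"dy": 0,"dz": 0,"yaw": 0,"claw": 1},{"dx": 0.008,"dy": 0,"dz": 0,"yaw": 0,"claw": 1},{"dx": 0.015,"dy": 0,"dz": 0,"yaw": 0,"claw": 1},{"dx": 0.024,"dy": 0,"dz": 0,"yaw": 0,"claw": 1},{"dx": 0.035,"dy": 0,"dz": 0,"yaw": 0,"claw": 1},{"dx": 0.047,"dy": 0,"dz": 0,"yaw": 0,"claw": 1},{"dx": 0.059,"dy": 0,"dz": 0,"yaw": 0,"claw": 1},{"dx": 0.071,"dy": 0,"dz": 0,"yaw": 0,"claw": 1},{"dx": 0.083,"dy": 0,"dz": 0,"yaw": 0,"claw": 1},{"dx": 0.095,"dy": 0,"dz": 0,"yaw": 0,"claw": 1},{"dx": 0.107,"dy": 0,"dz": 0,"yaw": 0,"claw": 1},{"dx": 0.119,"dy": 0,"dz": 0,"yaw": 0,"claw": 1},{"dx": 0.131,"dy": 0,"dz": 0,"yaw": 0,"claw": 1},{"dx": 0.142,"dy": 0,"dz": 0,"yaw": 0,"claw": 1},{"dx": 0.151,"dy": 0,"dz": 0,"yaw": 0,"claw": 1},{"dx": 0.158,"dy": 0,"dz": 0,"yaw": 0,"claw": 1},{"dx": 0.163,"dy": 0,"dz": 0,"yaw": 0,"claw": 1},{"dx": 0.166,"dy": 0,"dz": 0,"yaw": 0,"claw": 1},{"dx": 0.168,"dy": 0,"dz": 0,"yaw": 0,"claw": 1},{"dx": 0.168,"dy": 0,"dz": 0,"yaw": 0,"claw": 1}])

```text
time: 53.15
tool_pos: [0.6159, -0.1009, 0.1153]
tool_rot: [-0.0, 1.0, -0.021, 0.0]
contact_force: [-1.5, -1.1, -1.0]
gripper_width: -0.002
grasp_force: 0.7
```

```bash
python3 - <<'E'
from h import *
T=pose();np.save('Tw11.npy',T);im=snap('wrist','w11.png');go(.64,-.103,.117,-2.4)
cv2.imwrite('pics/w11x.png',cv2.resize(im,(800,600),interpolation=cv2.INTER_CUBIC)[:,:,::-1])
E
```

```text
t 53.2 at [ 0.6159 -0.1009  0.1153] ang -2.42 w -0.0 F [-0.7 -1.  -0.2] grip 0.6
units dx dy dz [ 0.0483  0.0021 -0.0034] yaw -0.0002
```

View pics/w11x.png

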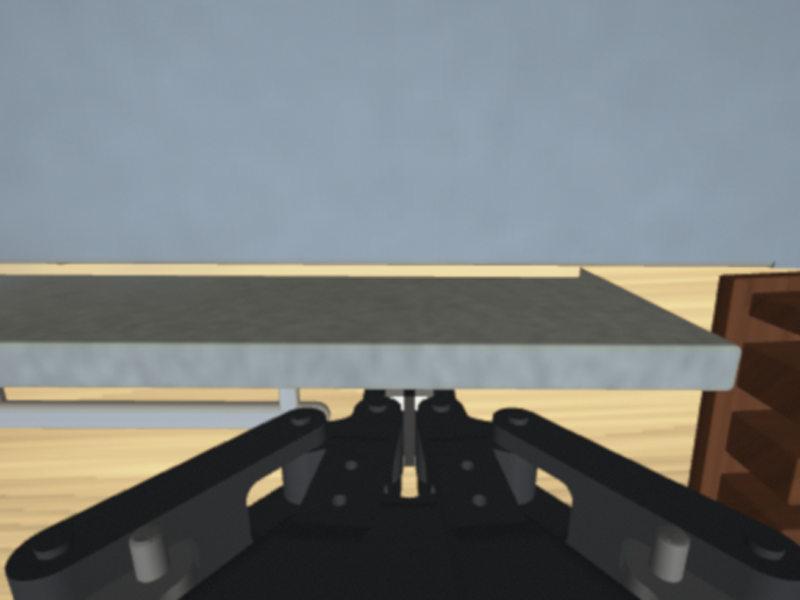

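The panel's inner top edge is at row 344 and the cabinet's front top edge at row 264. I compute the remaining gap from those.

```bash
python3 - <<'E'
from h import *
c=cam('wrist',np.load('Tw11.npy'));k=.64
f=lambda u,v,z:ray(c,(u+.5)*k-.5,(v+.5)*k-.5,z)[:2]
print(f(410,264,.162),f(410,344,.15),f(410,388,.15))
E
```

```text
[ 0.66445828 -0.10329354] [ 0.6401287  -0.10229791] [ 0.62696641 -0.10174869]
```

send_rows(increments=[{"dx": 0.002,"dy": 0,"dz": 0,"yaw": 0,"claw": 1},{"dx": 0.005,"dy": 0,"dz": 0,"yaw": 0,"claw": 1},{"dx": 0.008,"dy": 0,"dz": 0,"yaw": 0,"claw": 1},{"dx": 0.011,"dy": 0,"dz": 0,"yaw": 0,"claw": 1},{"dx": 0.014,"dy": 0,"dz": 0,"yaw": 0,"claw": 1},{"dx": 0.017,"dy": 0,"dz": 0,"yaw": 0,"claw": 1},{"dx": 0.02,"dy": 0,"dz": 0,"yaw": 0,"claw": 1},{"dx": 0.023,"dy": 0,"dz": 0,"yaw": 0,"claw": 1},{"dx": 0.026,"dy": 0,"dz": 0,"yaw": 0,"claw": 1},{"dx": 0.029,"dy": 0,"dz": 0,"yaw": 0,"claw": 1},{"dx": 0.032,"dy": 0,"dz": 0,"yaw": 0,"claw": 1},{"dx": 0.034,"dy": 0,"dz": 0,"yaw": 0,"claw": 1},{"dx": 0.036,"dy": 0,"dz": 0,"yaw": 0,"claw": 1},{"dx": 0.038,"dy": 0,"dz": 0,"yaw": 0,"claw": 1},{"dx": 0.04,"dy": 0,"dz": 0,"yaw": 0,"claw": 1},{"dx": 0.041,"dy": 0,"dz": 0,"yaw": 0,"claw": 1},{"dx": 0.042,"dy": 0,"dz": 0,"yaw": 0,"claw": 1},{"dx": 0.043,"dy": 0,"dz": 0,"yaw": 0,"claw": 1},{"dx": 0.044,"dy": 0,"dz": 0,"yaw": 0,"claw": 1},{"dx": 0.044,"dy": 0,"dz": 0,"yaw": 0,"claw": 1}])

```text
time: 55.7
tool_pos: [0.638, -0.102, 0.1153]
tool_rot: [0.0, 1.0, -0.021, 0.0]
contact_force: [-2.0, -0.3, 1.1]
gripper_width: -0.001
grasp_force: 1.0
```

```bash
python3 - <<'E'
from h import *
T=pose();im=snap('wrist','w12.png');go(.6402,-.103,.117,-2.4)
c=cam('wrist',T)
col=im[120:260,262-60:262-40].mean(axis=(1,2)); g=np.abs(np.diff(col)); 
for i in np.argsort(-g)[:8]: print(120+i,round(float(g[i]),1), 'z.15',ray(c,215,120.5+i,.15)[0].round(4),'z.162',ray(c,215,120.5+i,.162)[0].round(4))
E
```

```text
t 55.75 at [ 0.638  -0.1019  0.1153] ang -2.42 w -0.002 F [-2.4  0.4  0.1] grip 0.9
units dx dy dz [ 0.0044  0.0019 -0.0034] yaw -0.0002
248 15.3 z.15 0.6498 z.162 0.6558
256 12.5 z.15 0.6459 z.162 0.6524
257 12.0 z.15 0.6454 z.162 0.6519
247 6.3 z.15 0.6502 z.162 0.6562
226 5.3 z.15 0.6601 z.162 0.665
224 5.2 z.15 0.661 z.162 0.6658
253 5.0 z.15 0.6473 z.162 0.6537
258 4.9 z.15 0.6449 z.162 0.6515
```

send_rows(increments=[{"dx": 0.001,"dy": 0,"dz": 0,"yaw": 0,"claw": 1},{"dx": 0.002,"dy": 0,"dz": 0,"yaw": 0,"claw": 1},{"dx": 0.003,"dy": 0,"dz": 0,"yaw": 0,"claw": 1},{"dx": 0.004,"dy": 0,"dz": 0,"yaw": 0,"claw": 1},{"dx": 0.005,"dy": 0,"dz": 0,"yaw": 0,"claw": 1},{"dx": 0.005,"dy": 0,"dz": 0,"yaw": 0,"claw": 1}])

```text
time: 56.5
tool_pos: [0.6395, -0.102, 0.1153]
tool_rot: [-0.0, 1.0, -0.021, -0.001]
contact_force: [-5.9, -1.1, 1.9]
gripper_width: -0.001
grasp_force: 3.0
```

send_rows(increments=[{"dx": 0.001,"dy": 0,"dz": 0,"yaw": 0,"claw": 1},{"dx": 0.002,"dy": 0,"dz": 0,"yaw": 0,"claw": 1},{"dx": 0.003,"dy": 0,"dz": 0,"yaw": 0,"claw": 1},{"dx": 0.003,"dy": 0,"dz": 0,"yaw": 0,"claw": 1}])

```text
time: 57.0
tool_pos: [0.6395, -0.102, 0.1153]
tool_rot: [-0.0, 1.0, -0.021, -0.003]
contact_force: [-12.8, -1.1, 5.8]
gripper_width: 0.006
grasp_force: 6.3
```

The position holds at .6395 while the force rises, so the drawer is at its rigid stop. I retreat clear and check.

send_rows(increments=[{"dx": -0.005,"dy": 0,"dz": 0,"yaw": 0,"claw": 1},{"dx": -0.02,"dy": 0,"dz": 0,"yaw": 0,"claw": 1},{"dx": -0.06,"dy": 0,"dz": 0,"yaw": 0,"claw": 1},{"dx": -0.12,"dy": 0,"dz": 0,"yaw": 0,"claw": 1},{"dx": -0.22,"dy": 0.05,"dz": -0.1,"yaw": 0,"claw": 1},{"dx": -0.3,"dy": 0.12,"dz": -0.2,"yaw": 0,"claw": 1},{"dx": -0.36,"dy": 0.22,"dz": -0.3,"yaw": 0,"claw": 1},{"dx": -0.4,"dy": 0.3,"dz": -0.3,"yaw": 0,"claw": 1},{"dx": -0.4,"dy": 0.35,"dz": -0.3,"yaw": 0,"claw": 1},{"dx": -0.4,"dy": 0.35,"dz": -0.3,"yaw": 0,"claw": 1},{"dx": -0.4,"dy": 0.35,"dz": -0.3,"yaw": 0,"claw": 1}])

```text
time: 58.38
tool_pos: [0.4346, -0.268, 0.265]
tool_rot: [-0.0, 1.0, -0.021, 0.0]
contact_force: [0.7, 0.3, -0.2]
gripper_width: 0.002
grasp_force: 0.0
```

```bash
python3 - <<'E'
from h import *
T=pose();im=snap('top','t9.png');go(.44,-.27,.26,-2.4)
cv2.imwrite('pics/t9x.png',cv2.resize(im[60:300,90:410],(800,600),interpolation=cv2.INTER_CUBIC)[:,:,::-1])
E
```

```text
t 58.42 at [ 0.4347 -0.2676  0.2648] ang -2.36 w 0.001 F [ 0.4 -0.2 -0.5] grip 0.0
units dx dy dz [0.0107 0.0043 0.0096] yaw 0.0004
```

View pics/t9x.png

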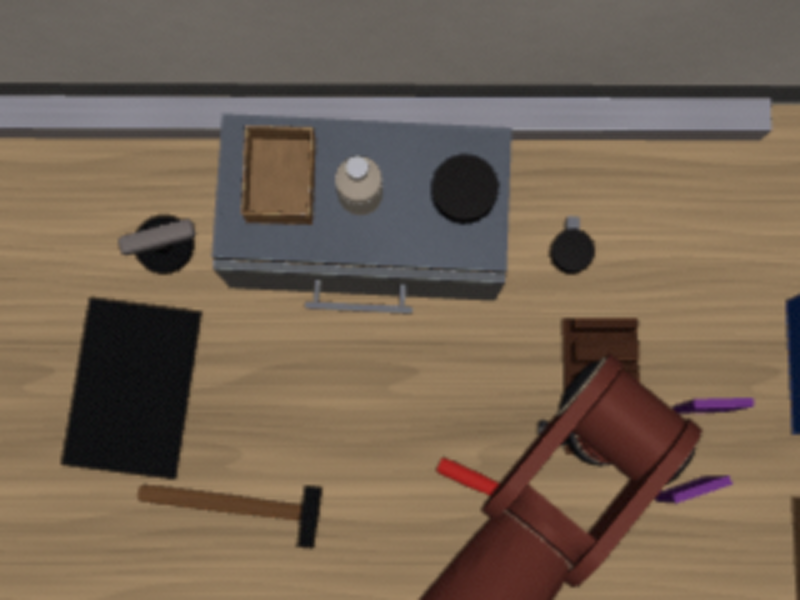

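The panel sits flush against the cabinet at (360,265), the mat is empty and the bystanders are where they were. I hand the job in.

```bash
python3 -c "
from plant import manip
print(manip.job_done())"
```

```text
the job is handed in; nothing more can be done
None
```

The job is handed in (no verdict came back): three panes stand in drawer grooves, both profiles lie flat in the bay, and the drawer was pushed gently to its stop at about 58 s, with the bystanders seen in the last top view where they were.

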